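# Press a round blank in a bench jack press

### The job

Lay the round blank (not the square one) flat in the round cavity on top of the jack's saddle, let go of it, and slide the jack along its rails, handle up, until the saddle is centred under the sprung lift pad of the press head. Pump the handle once, all the way down and then all the way back up to vent trapped air, then press it all the way down again and finish while holding it there with the fingers, so that the blank stays pressed against the lifted pad. Leave the other things on the bench where they are.

Things in the scene. Friction and masses are not known exactly. Their poses are not given: they have to be found in the camera images.
- press_base: Grey press base, fixed to the bench at a varying place and yaw: plate 170 mm deep (x, from -70 to +100 mm) by 420 mm long (y), 15 mm thick, with two steel guide rods along y. Origin on the bench under the middle between the rods; x points to the rear (column side, away from the robot), y along the rods, z up. It carries the jack.
- press_head: Grey press head, fixed on the base near its +y end, place along y varies: column behind the rods and an arm 40 mm wide (y) overhanging them, arm z 150 to 186 mm, ending 31 mm in front of the spindle; spindle top 203 mm. Carries the lift pad. Origin on the bench straight under the pad's centre, axes as the base.
- jack_carriage (a joint): Travel of the jack along the rods, m, 0 to 0.27 towards base +y; starts at 0 to 0.05, 0.13 m or more short of the pad. Saddle axis at base x = 0, y = value - 0.13. Friction about 5 N; stays where left, no stop or click under the pad. The jack is a grey block 75 x 62 mm, z 20 to 56 mm; slide it by pinching the handle paddle from both sides or by pushing it sideways.
- jack_handle (a joint): Pump handle, rad: 0 raised (0.40 rad above level), 0.5 all the way down at its stop (0.10 below level). Level pivot along base y, 40 mm in front (base -x) of the saddle axis, 58 mm above the bench. A spring returns it to 0. It raises the saddle 32 mm per rad. Force at the paddle: 2 to 3 N at first, about 10 N at the bottom when the pad is lifted.
- handle_paddle (a point): Centre of the top face of the black flat paddle on the pump handle's free end: 56 mm long, 30 mm wide (base y), 12 mm thick, centre 115 mm from the pivot, pointing to base -x (the robot). Axes parallel to the base's when raised; they turn with the handle. The paddle slopes up to its free end by 0.40 rad minus the joint value. 108 mm above the bench raised, about 52 mm down.
- saddle_floor (a point): Centre of the floor of the round cavity on the jack saddle: a steel cup 64 mm outside diameter with a cavity 43 mm in diameter and 5 mm deep, opening upwards. Floor at 83 mm above the bench when the handle is raised, rim at 88 mm. Axes as the base.
- pad_face (a point): Centre of the flat underside of the sprung lift pad: steel disc 32 mm in diameter hanging under the end of the press head's arm on a spindle with a coil spring, spindle axis over the middle line of the rods. At rest 105 mm above the bench, 8 mm above the top of a seated blank. This point marks where the saddle must be centred. Axes as the base.
- lift_pad (a joint): How far the lift pad is pushed up, m: 0 at rest, about 0.007 to 0.008 with the blank seated and the handle fully down, at most 0.012. Only a seated blank reaches it; the spring pushes back with about 15 N rising to 23 N.
- round_blank: Round aluminium disc, 40 mm in diameter, 14 mm thick, about 50 g, lying loose on the bench. Origin at the centre of its underside, z up. Seated in the cavity it stands 9 mm above the rim.
- square_blank: Square aluminium blank 40 x 40 x 14 mm, lying on the bench near the round one; not used. Origin at the centre of its underside.
- petri_dish_b: Two stacked small culture dishes, 59 mm in diameter, 30 mm high; bystander. Origin under its centre.
- tape_roll: Roll of tan tape 98 mm across, 25 mm high, lying flat; bystander. Origin under its centre.
- beaker_100: Small clear beaker 55 mm in diameter, 71 mm high; bystander. Origin under its centre.
- marker: Marker pen 135 mm long, 17 mm thick, lying down; bystander. Origin under its centre.
Things that resemble listed ones, but are neither listed nor needed, are in the scene too. What is shaped like the round_blank but orange or pink is not meant.

How it is judged:
By the outcome, as a careful person would: the job done as asked, in the order asked, and still so for the second after the job is handed in, while the arm keeps its last pose, push and grip.
It also fails if it takes over 54 s, if anything falls off the work surface, if the arm or the gripper's body presses on something with over 40 N, if the wrist force passes 120 N, or if a joint passes its speed limit or range.

### The arm

A 7-joint arm with a two-finger parallel gripper is mounted at the origin on a cart in front of the work surface, level with it; the furniture and walls round the work are solid. World frame = base frame: x ahead of the robot, y to its left, z up, the work surface at z = 0. Lengths are in m, angles in rad, forces in N, time in s.
With the tool pointing down it reaches from about 0.425 to 1.025 m from the base axis. Payload 3.6 kg.
Tool frame: the origin (TCP) lies at the very end of the fingers, on their centre line; the grasp point (between the pads) lies 19 mm behind it (bot.grip_depth is the distance from the TCP to the grasp point, in m); x points along the fingers, z is the direction in which the jaws open and shut, and the axes are right-handed (so a half turn about x gives the same grasp; the last joint's range is limited). The gripper opens to 85 mm and grips with 20 to 120 N. Pads are 22 mm wide; open, the fingers measure 114 mm over their backs; the gripper's body (76 mm by 85 mm) begins 54 mm behind the grasp point. The pads swing forward as they close: fully open they stand 13 mm farther back than shut.
Start: joints at [-1.23, 0.591, 0.048, 1.609, -0.033, 0.943, -0.034], TCP at [0.305, 0.658, 0.205] pointing down, gripper open.
Joint ranges: [-2.69, 2.69], [-0.47, 2.24], [-1.27, 1.36], [0.19, 2.51], [-1.53, 4.68], [0.08, 2.07], [-3.09, 3.09]. Speed limits (rad/s): [2.57, 2.57, 3.14, 3.14, 3.14, 3.14, 3.14].

### API

Orientations are given as a unit quaternion [x, y, z, w].
In Python, from station import bot, viewer, finder gives the robot as it stands.
- The arm moves only by the tool move_arm, never from a script. Its argument "deltas" is a list of rows, each an object of numbers: "jaw": the opening, from -1 (shut) to 1 (fully open); "x", "y", "z": the shift along the tool's x, y, z in m; "turn": the turn about the tool's x in rad. In form: [{"jaw": .., "x": .., "y": .., "z": .., "turn": ..}, ...]. A call has 1 to 10 rows; each row shifts and turns the commanded pose from where the row before left it, along the tool's axes as they then stand; what a row does not reach is not made up. A row lasts 1/8 s, in which the tool goes at most 62.5 mm and 10.7 degrees, less where a joint would pass 70% of its speed; a pose out of reach is approached as far as the arm can. A call with a gripper value outside its range is refused whole. The fingers move at their own pace and stop on an object; "force" is the grip in N (left out, the last holds). Time passes only in rows, so rows that do not move let the fingers close. It gives the time, the measured TCP pose, the force and the opening at its end, in the units of the state.
- bot.sense(): the state, without advancing time (a new reading comes with each control period).
- viewer.grab_frame(name): name is "scene" or "side" or "wrist"; returns a dict with "image" (400x640x3 uint8, red, green, blue), "camera_matrix" (3x3 intrinsics, pixels), "k1" (the pictures are not rectified: a ray, as slopes to the right and down, at radius r is drawn at 1 + k1 r^2 times it, then the intrinsics apply), "R" (3x3) and "t" (3): a world point X has camera coordinates R X + t. Camera axes: x right, y down, z forward; pixel columns grow to the right and rows downward; lengths in m; the calibration is good to about 2 mm. A picture is of the moment at which its call begins. There is no depth.
- bot.close_job(): hands the job in, once; it reports no verdict.
Trained networks look in a picture, given as the dict that the camera call returned (one of the last four; its "shot" number tells which), for a name from the list of things; names that differ only in an ending like _2 or _b are one class to them, and where a whole thing is asked for, a point or a joint stands for the part that bears it (a point fixed in the world has none). Each returns a list of dicts, best first, with "p" (0 to 1); they miss things now and then, are a little off and sometimes report something else, mostly with a low value. They report only what shows in the picture. A call takes as long as a camera call. They do not tell look-alikes from the thing itself.
- finder.look_for(picture, query): "centre" ([x, y, z] in m, in world coordinates, good to about 4 mm: the middle of the surface that is visible of it).
- finder.regions_of(picture, query): "region" (400x640 bool, what is visible of it).
The state is a dict: "t": time; "q": joint angles; "qd": joint speeds; "joint_torque": joint torques, N m; "ee_pos": TCP position; "tcp_rot": TCP orientation; "contact_force": force on the tool from outside, world axes, zero at the start; "wrist_torque": the same for the moment, N m; "finger_gap": finger opening in m.
Only numpy, scipy, OpenCV 4.12 (cv2) and the standard library are available. Lean on these libraries where they do the work, as an engineer would, in place of code of your own. Each camera call takes 0.05 s, during which the arm holds its last target.

## Working session

There is one attempt and no reset: what is moved stays moved. The work goes in short steps, Python scripts to look and compute and a tool call to move; the robot and the scene stay as the last step left them, time stands still between calls to the robot, and variables do not carry over. Pictures are saved under pics/ and viewed, and the job is handed in when it is done.

Besides the shell and the picture viewer there is one more tool, called after "Call:" as a command line: name --argument value ..., lists and objects as JSON in quotes. move_arm: Moves the arm, as the interface text tells. Its arguments: {"type":"object","properties":{"deltas":{"type":"array","items":{"type":"object","properties":{"jaw":{"type":"number"},"x":{"type":"number"},"y":{"type":"number"},"z":{"type":"number"},"turn":{"type":"number"}}}},"force":{"type":"number"}},"required":["deltas"]}

```bash
ls; mkdir -p pics; python3 - <<'E'
from station import bot, viewer, finder
import cv2
print(bot.sense())
for n in ["scene","side"]:
    f=viewer.grab_frame(n); cv2.imwrite(f"pics/{n}0.png",f["image"][:,:,::-1]); print(n,f["camera_matrix"],f["k1"],f["R"],f["t"])
    for q in ["round_blank","square_blank","press_head","saddle_floor","handle_paddle","pad_face","jack_carriage","petri_dish_b","tape_roll","beaker_100","marker"]:
        try: r=finder.look_for(f,q)
        except Exception as e: print(q,e); continue
        print(q,[( [round(float(v),3) for v in d["centre"]],round(float(d["p"]),2)) for d in r[:4]])
E
```

```text
pics
{'t': 0.0, 'q': array([-1.22949083,  0.59214053,  0.0483224 ,  1.60986411, -0.03332641,
        0.94268401, -0.03369921]), 'qd': array([-8.08953544e-05,  4.00814880e-04,  6.24761668e-04,  4.91211745e-04,
       -1.93476802e-03,  3.99382466e-04, -1.46058344e-03]), 'joint_torque': array([ 3.08942545e-04, -5.48676825e+01,  1.54659525e+00, -1.98128647e+01,
        9.28454683e-03,  8.69607611e-03, -5.35703641e-07]), 'ee_pos': array([0.30501828, 0.65671648, 0.20401051]), 'tcp_rot': array([-0.38086799,  0.59672698,  0.37992561,  0.59540996]), 'contact_force': array([0.75780917, 0.48563566, 0.7579018 ]), 'wrist_torque': array([ 0.01008625, -0.04520607,  0.00304294]), 'finger_gap': 0.0854647225571993}
scene [[380.55435128   0.         314.97130262]
 [  0.         380.55435128 194.85516112]
 [  0.           0.           1.        ]] -0.06373906396765526 [[ 0.78455559 -0.62003833  0.00499906]
 [-0.27694518 -0.35761877 -0.89185772]
 [ 0.55477373  0.69832749 -0.45228843]] [-0.47567772  0.24110538  0.9695431 ]
round_blank [([0.596, -0.357, 0.011], 0.72), ([0.52, -0.242, 0.014], 0.69), ([0.531
[... 890 characters left out ...]
878122  0.20721942  1.22820194]
round_blank [([0.483, -0.329, 0.017], 0.73), ([0.536, -0.423, 0.015], 0.49), ([0.591, -0.357, 0.016], 0.43)]
square_blank [([0.487, -0.331, 0.018], 0.58), ([0.634, -0.134, 0.07], 0.17)]
press_head [([0.709, 0.047, 0.137], 0.96)]
saddle_floor [([0.651, -0.126, 0.085], 0.55)]
handle_paddle [([0.532, -0.127, 0.095], 0.77)]
pad_face [([0.486, 0.35, 0.015], 0.42), ([0.594, -0.355, 0.02], 0.21)]
jack_carriage [([0.633, -0.134, 0.07], 0.6), ([0.602, 0.358, 0.047], 0.16)]
petri_dish_b [([0.691, -0.344, 0.03], 0.86)]
tape_roll [([0.486, 0.352, 0.013], 0.91)]
beaker_100 [([0.597, 0.359, 0.046], 0.61), ([0.708, 0.05, 0.135], 0.44)]
marker [([0.394, -0.471, 0.011], 0.62)]
```

View pics/scene0.png

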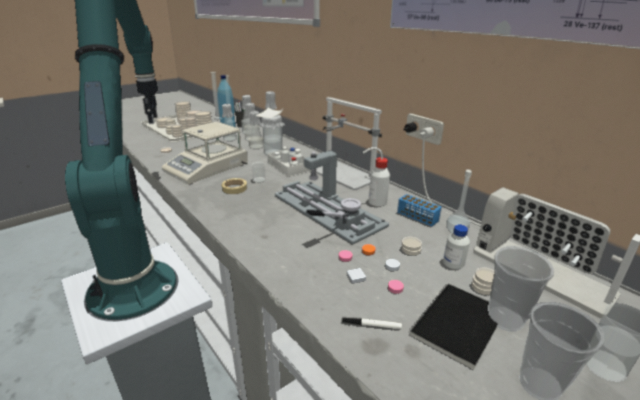

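View pics/side0.png

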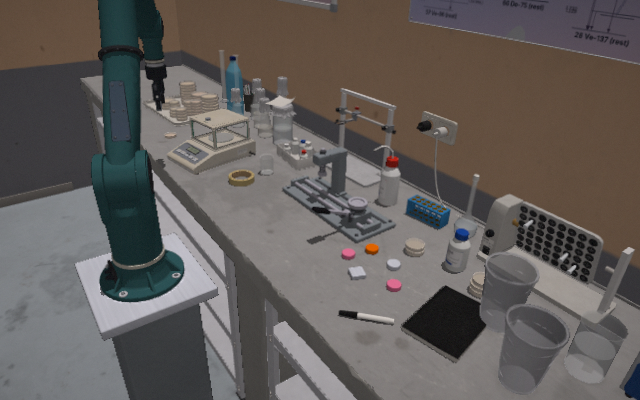

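```bash
python3 - <<'E'
import cv2
s=cv2.imread("pics/scene0.png");d=cv2.imread("pics/side0.png")
cv2.imwrite("pics/c1.png",cv2.resize(s[235:305,320:430],None,fx=7,fy=7,interpolation=2))
cv2.imwrite("pics/c2.png",cv2.resize(d[135:245,275:400],None,fx=5.4,fy=5.4,interpolation=2))
E
```

```text
(no output)
```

View pics/c1.png

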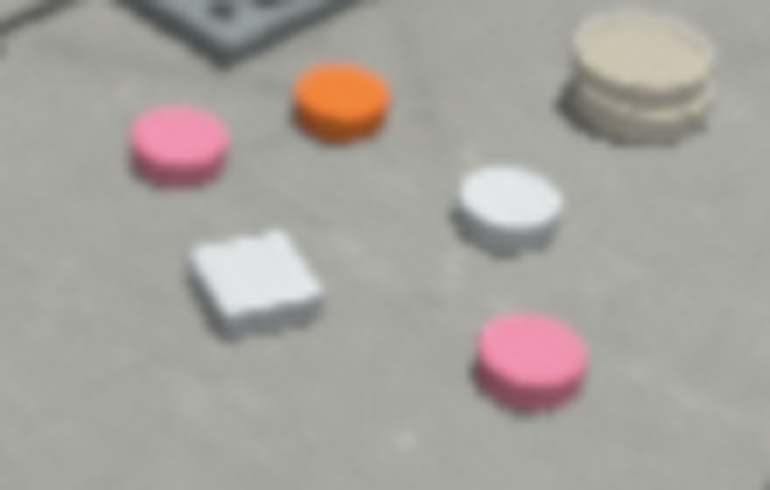

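View pics/c2.png

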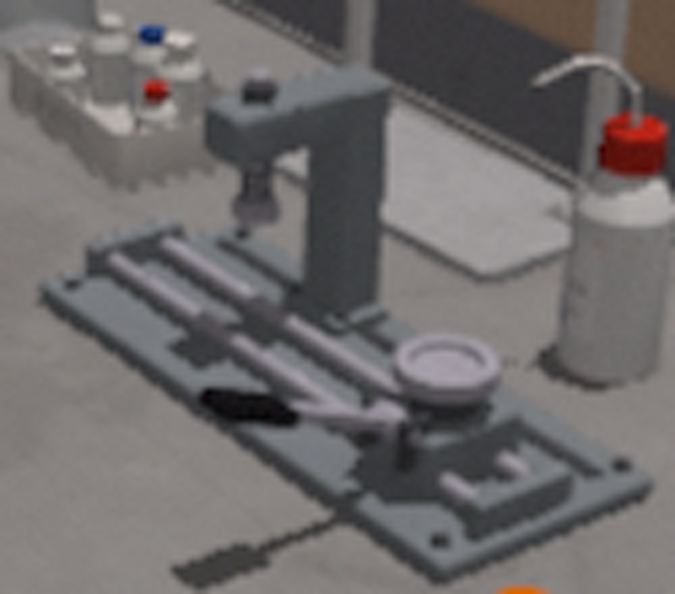

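The chosen blank is the round metallic one at scene (392,265). The look-alikes are pink at (345,256) and (396,287), orange at (369,249), and the square blank at (356,275). The close crop shows a plain silver disc, so the choice holds. Next I measure the press.

```bash
cat > h.py <<'E'
import numpy as np, cv2
def ray(f,u,v):
    K=f["camera_matrix"];k=f["k1"]
    p=cv2.undistortPointsIter(np.array([[[u,v]]],float),K,np.array([k,0,0,0.]),None,None,(3,50,1e-10))[0,0]
    d=f["R"].T@np.array([p[0],p[1],1]);o=-f["R"].T@f["t"];return o,d
def onz(f,u,v,z):
    o,d=ray(f,u,v);return o+d*(z-o[2])/d[2]
def proj(f,X):
    X=np.atleast_2d(X);c=X@f["R"].T+f["t"];s=c[:,:2]/c[:,2:];r2=(s**2).sum(1,keepdims=True)
    s=s*(1+f["k1"]*r2);K=f["camera_matrix"];return s*[K[0,0],K[1,1]]+[K[0,2],K[1,2]]
def up(f,x0,y0,x1,y1,k,name):
    im=cv2.resize(f["image"][y0:y1,x0:x1,::-1],None,fx=k,fy=k,interpolation=2);cv2.imwrite(name,im)
E
python3 - <<'E'
from station import viewer
from h import *
import pickle
F={}
for n in ["scene","side"]: F[n]=viewer.grab_frame(n)
pickle.dump(F,open("f0.pkl","wb"))
s=F["side"]
for nm,u,v in [("-x+y",282.8,187.8),("-x-y",356.5,240.5),("+x-y",395.4,224.8)]: print(nm,onz(s,u,v,0.015))
up(F["scene"],265,140,395,245,6,"pics/c3.png")
E
```

```text
-x+y [0.57808946 0.2057025  0.015     ]
-x-y [ 0.5840995  -0.20784567  0.015     ]
+x-y [ 0.7471155  -0.20787807  0.015     ]
```

View pics/c3.png

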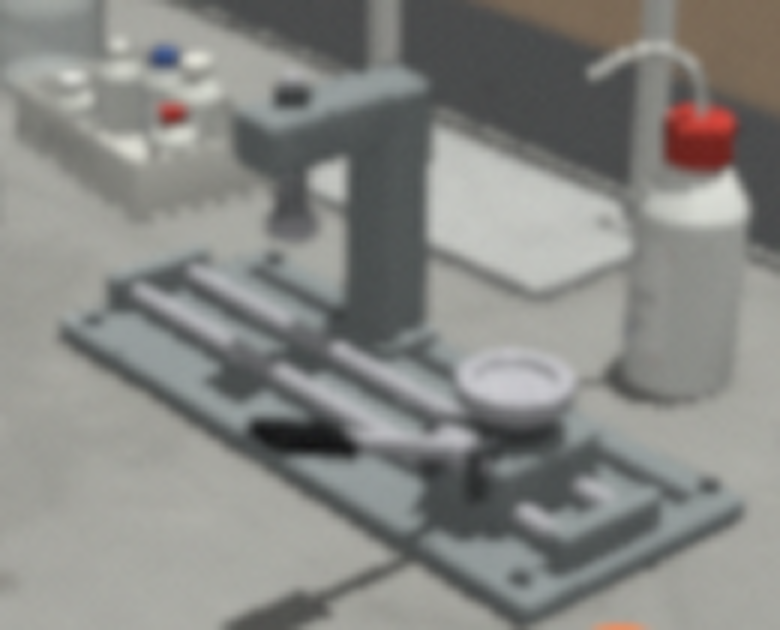

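```bash
cat > fit.py <<'E'
from h import *
import pickle
from scipy.optimize import least_squares
F=pickle.load(open("f0.pkl","rb"))
C={"a":(-.07,.21,.015),"b":(-.07,-.21,.015),"c":(.1,-.21,.015)}
O={"side":{"a":(282.8,187.8),"b":(356.5,240.5),"c":(395.4,224.8),"s":(357.8,203),"p":(323,150.2)},
"scene":{"a":(275,194.2),"b":(352.8,241.7),"c":(388.8,225),"s":(350.8,203),"p":(313.7,155.3)}}
def T(p,X):
    x,y,t=p[:3];c,s=np.cos(t),np.sin(t);return np.array([x+c*X[0]-s*X[1],y+s*X[0]+c*X[1],X[2]])
def loc(p,k): return {**C,"s":(0,p[3]-.13,.088),"p":(0,p[4],.203)}[k]
def res(p): return np.concatenate([proj(F[n],T(p,loc(p,k)))[0]-np.array(uv) for n in O for k,uv in O[n].items()])
r=least_squares(res,[.65,0,0,.02,.07])
if __name__=="__main__":
    p=r.x;print(p);print(r.fun.reshape(-1,2).round(1))
    print("saddle",T(p,(0,p[3]-.13,.083)),"pad",T(p,(0,p[4],.105)),"paddle",T(p,(-.04-.115*np.cos(.4),p[3]-.13,.108)))
    for n,uv in [("scene",(320+510/7,235+195/7)),]: print(n,onz(F[n],*uv,.014))
    from station import finder
    for n in F:
        f=F[n]; m=f["image"]
E
python3 fit.py
```

```text
[ 0.64767256 -0.00079259  0.01220081  0.00364132  0.05794803]
[[-1.1 -0.1]
 [-0.2  1. ]
 [ 1.1 -0. ]
 [-0.3 -0.2]
 [ 0.6 -0.4]
 [-0.9 -1. ]
 [-0.8  0.9]
 [ 1.  -0.9]
 [-0.1  0.8]
 [ 0.5 -2. ]]
saddle [ 0.6492142  -0.12714187  0.083     ] pad [0.64696557 0.05715112 0.105     ] paddle [ 0.50330305 -0.12892219  0.108     ]
scene [ 0.60175866 -0.35385831  0.014     ]
```

```bash
python3 - <<'E'
from station import bot
from h import *
import pickle
from scipy.spatial.transform import Rotation as R
F=pickle.load(open("f0.pkl","rb"))
f=F["scene"]
for n,u,v in [("orange",342,90),("pink1",180,135),("square",255,272),("pink2",532,345),("round",510,197)]: print(n,onz(f,320+u/7,235+v/7,.014).round(3))
m=R.from_quat(bot.sense()["tcp_rot"]).as_matrix();print(m.round(3))
E
```

```text
orange [ 0.601 -0.261  0.014]
pink1 [ 0.526 -0.243  0.014]
square [ 0.489 -0.326  0.014]
pink2 [ 0.539 -0.42   0.014]
round [ 0.601 -0.355  0.014]
[[-0.    -0.907  0.421]
 [ 0.     0.421  0.907]
 [-1.     0.     0.   ]]
```

Call:
move_arm --deltas '[{"jaw": 1,"x": -0.03,"turn": -0.149},{"jaw": 1,"x": -0.03,"turn": -0.149},{"jaw": 1,"x": -0.03,"turn": -0.149},{"jaw": 1,"y": -0.02,"z": -0.05},{"jaw": 1,"y": -0.02,"z": -0.05},{"jaw": 1,"y": -0.02,"z": -0.05},{"jaw": 1,"y": -0.02,"z": -0.05},{"jaw": 1,"y": -0.02,"z": -0.05},{"jaw": 1,"y": -0.02,"z": -0.05},{"jaw": 1,"y": -0.02,"z": -0.05}]'

```text
invalid input at $.deltas[0]: expected keys jaw, x, y, z, turn
```

Call:
move_arm --deltas '[{"jaw": 1,"x": -0.03,"y": 0,"z": 0,"turn": -0.149},{"jaw": 1,"x": -0.03,"y": 0,"z": 0,"turn": -0.149},{"jaw": 1,"x": -0.03,"y": 0,"z": 0,"turn": -0.149},{"jaw": 1,"x": 0,"y": -0.02,"z": -0.05,"turn": 0},{"jaw": 1,"x": 0,"y": -0.02,"z": -0.05,"turn": 0},{"jaw": 1,"x": 0,"y": -0.02,"z": -0.05,"turn": 0},{"jaw": 1,"x": 0,"y": -0.02,"z": -0.05,"turn": 0},{"jaw": 1,"x": 0,"y": -0.02,"z": -0.05,"turn": 0},{"jaw": 1,"x": 0,"y": -0.02,"z": -0.05,"turn": 0},{"jaw": 1,"x": 0,"y": -0.02,"z": -0.05,"turn": 0}]'

```text
t: 2.55
ee_pos: [0.4503, 0.3076, 0.2955]
tcp_rot: [0.503, -0.497, -0.503, -0.497]
contact_force: [1.0, -1.0, -1.2]
finger_gap: 0.0855
```

Call:
move_arm --deltas '[{"jaw": 1,"x": 0,"y": -0.01,"z": -0.055,"turn": 0},{"jaw": 1,"x": 0,"y": -0.01,"z": -0.055,"turn": 0},{"jaw": 1,"x": 0,"y": -0.01,"z": -0.055,"turn": 0},{"jaw": 1,"x": 0,"y": -0.01,"z": -0.055,"turn": 0},{"jaw": 1,"x": 0,"y": -0.01,"z": -0.055,"turn": 0},{"jaw": 1,"x": 0,"y": -0.01,"z": -0.055,"turn": 0},{"jaw": 1,"x": 0,"y": -0.01,"z": -0.055,"turn": 0},{"jaw": 1,"x": 0,"y": -0.01,"z": -0.055,"turn": 0},{"jaw": 1,"x": 0.02,"y": -0.02,"z": -0.055,"turn": 0},{"jaw": 1,"x": 0.03,"y": -0.02,"z": -0.055,"turn": 0}]'

```text
t: 3.8
ee_pos: [0.577, -0.2386, 0.2475]
tcp_rot: [0.504, -0.496, -0.502, -0.498]
contact_force: [-0.6, 1.2, 0.1]
finger_gap: 0.0856
```

Call:
move_arm --deltas '[{"jaw": 1,"x": 0.03,"y": -0.015,"z": -0.055,"turn": 0},{"jaw": 1,"x": 0.03,"y": -0.012,"z": -0.055,"turn": 0},{"jaw": 1,"x": 0.02,"y": 0,"z": 0,"turn": 0}]'

```text
t: 4.18
ee_pos: [0.6015, -0.3503, 0.1667]
tcp_rot: [0.502, -0.5, -0.5, -0.497]
contact_force: [0.2, 0.6, -0.7]
finger_gap: 0.0854
```

```bash
cat > look.py <<'E'
import sys
from station import bot, viewer, finder
from h import *
import pickle
n,out=sys.argv[1:3]
f=viewer.grab_frame(n);pickle.dump(f,open(out+".pkl","wb"));cv2.imwrite(f"pics/{out}.png",f["image"][:,:,::-1])
s=bot.sense();print(s["t"],s["ee_pos"].round(4),s["tcp_rot"].round(4))
for q in sys.argv[3:]: print(q,[(d["centre"].round(4) if hasattr(d["centre"],"round") else d["centre"],round(float(d["p"]),2)) for d in finder.look_for(f,q)[:4]])
E
python3 look.py wrist w1 round_blank
```

```text
4.225 [ 0.6002 -0.3453  0.1638] [-0.5003  0.4991  0.5037  0.4969]
round_blank [([0.5978, -0.2561, 0.0124], 0.94), ([0.5386, -0.4134, 0.0193], 0.86), ([0.5991, -0.3533, 0.0109], 0.78), ([0.5258, -0.2381, 0.0123], 0.73)]
```

View pics/w1.png

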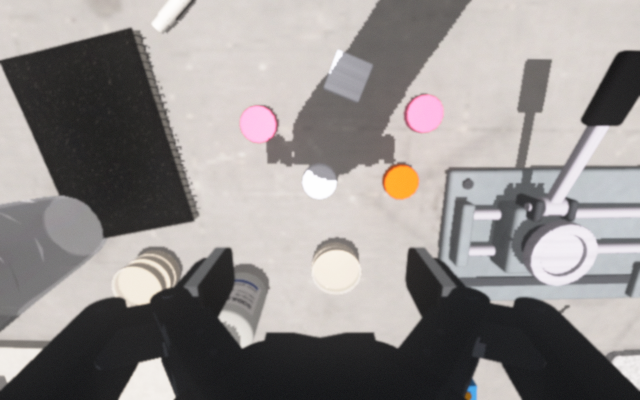

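Wrist view: the silver disc is at (320,181), orange at (401,181), pink at (258,124) and (424,113), the square blank at (350,77), and the saddle cup at (560,250). The fingers straddle the scene at the bottom. Now I convert these to positions.

```bash
python3 - <<'E'
from h import *
import pickle
f=pickle.load(open("w1.pkl","rb"))
im=f["image"].astype(int)
sub=im[160:205,300:340]
m=(im.min(2)>195)|0
mask=np.zeros((400,640),np.uint8);mask[162:203,298:342]=1
up(f,290,155,350,210,10,"pics/w1c.png")
print(-f["R"].T@f["t"], f["R"].round(3))
from fit import T,r
p=r.x
for nm,u,v,z in [("blank",319.5,182,.014),("rim",563,247,.088),("plate -x-y",449,168,.015)]: print(nm,onz(f,u,v,z).round(4))
print(proj(f,[T(p,(0,p[3]-.13,.088)),T(p,(-.07,-.21,.015))]))
E
```

```text
[ 0.53299159 -0.34987095  0.33488867] [[-0.006  1.    -0.005]
 [ 0.962  0.007  0.271]
 [ 0.271 -0.003 -0.962]]
blank [ 0.601  -0.3511  0.014 ]
rim [ 0.6454 -0.1231  0.088 ]
plate -x-y [ 0.5838 -0.2074  0.015 ]
[[557.82522336 250.70902193]
 [445.59202405 164.73668211]]
```

View pics/w1c.png

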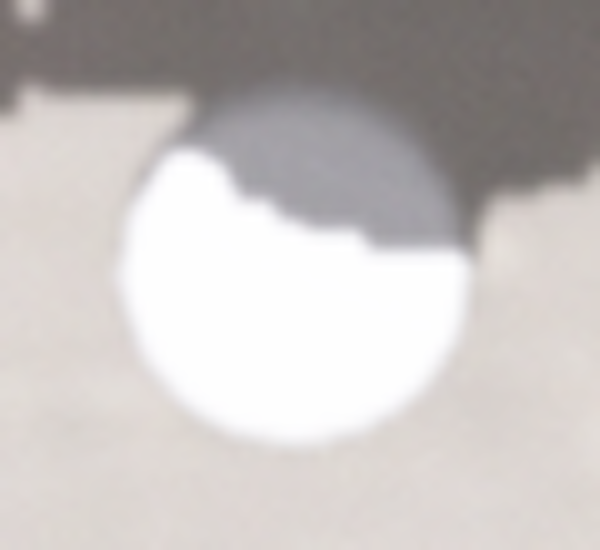

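```bash
python3 look.py wrist w2 ; python3 - <<'E'
from h import *
import pickle
f=pickle.load(open("w2.pkl","rb"))
up(f,290,150,350,210,10,"pics/w2c.png");up(f,500,200,620,300,6,"pics/w2s.png")
E
```

```text
4.325 [ 0.6022 -0.3417  0.1668] [-0.5019  0.4968  0.5045  0.4968]
```

View pics/w2c.png

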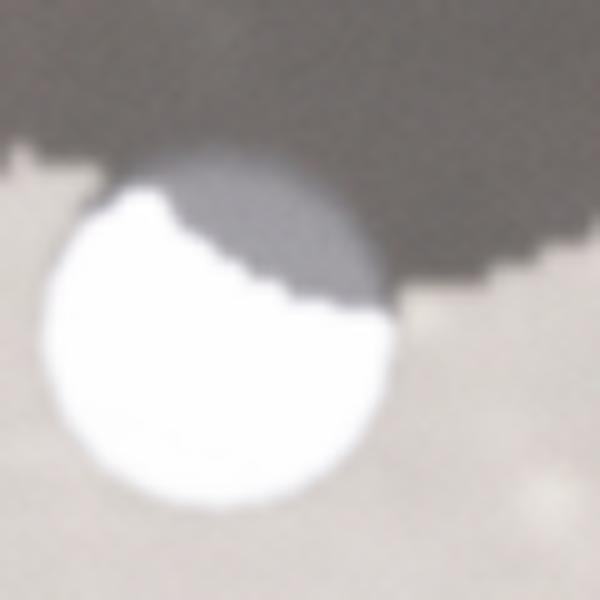

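View pics/w2s.png

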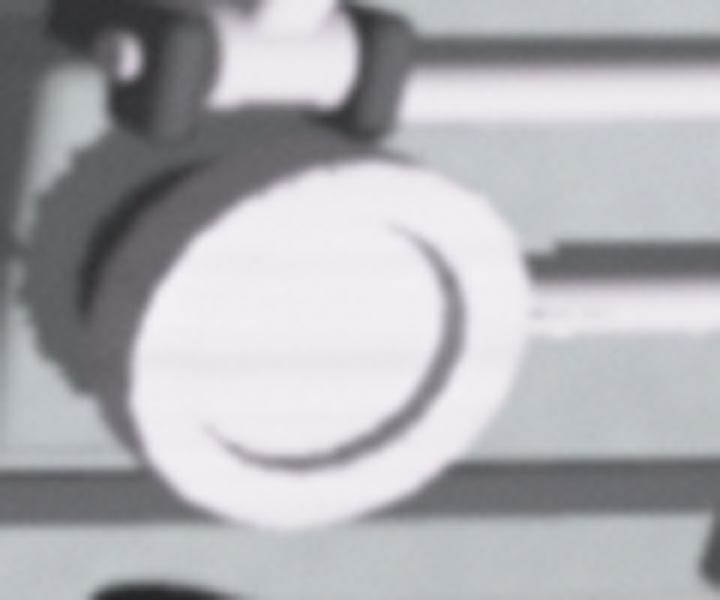

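```bash
python3 - <<'E'
from h import *
import pickle
f=pickle.load(open("w2.pkl","rb"))
print("blank",onz(f,312,183,.014).round(4),"rim",onz(f,555.3,257,.088).round(4), -f["R"].T@f["t"])
# overlay check circle
for c,z,r in [(onz(f,312,183,.014),.014,.02),(onz(f,555.3,257,.088),.088,.032)]:
    a=np.linspace(0,6.28,60);P=proj(f,np.c_[c[0]+r*np.cos(a),c[1]+r*np.sin(a),0*a+z]);print(P.min(0),P.max(0))
E
```

```text
blank [ 0.6006 -0.3508  0.014 ] rim [ 0.6533 -0.1197  0.088 ] [ 0.5331018  -0.34393307  0.33357663]
[294.17708744 165.26002247] [329.81910992 200.18783093]
[521.48190614 225.0561125 ] [589.17905013 286.98968789]
```

Call:
move_arm --deltas '[{"jaw": 0.6,"x": 0,"y": 0,"z": 0,"turn": 0},{"jaw": 0.6,"x": 0,"y": 0,"z": 0,"turn": 0}]'

```text
t: 4.58
ee_pos: [0.6041, -0.3423, 0.1698]
tcp_rot: [0.504, -0.496, -0.503, -0.497]
contact_force: [-0.1, -0.2, -0.3]
finger_gap: 0.0687
```

Call:
move_arm --deltas '[{"jaw": 0.6,"x": 0,"y": 0,"z": 0,"turn": 0}]'

```text
t: 4.7
ee_pos: [0.6036, -0.3428, 0.1694]
tcp_rot: [0.504, -0.496, -0.503, -0.497]
contact_force: [-0.2, -0.8, -0.8]
finger_gap: 0.0685
```

```bash
python3 look.py wrist w3 ; python3 - <<'E'
from h import *
import pickle
f=pickle.load(open("w3.pkl","rb"))
up(f,280,150,340,210,10,"pics/w3c.png");up(f,500,200,620,300,6,"pics/w3s.png")
E
```

```text
4.75 [ 0.6035 -0.343   0.1691] [ 0.5037 -0.4965 -0.5028 -0.4969]
```

View pics/w3c.png

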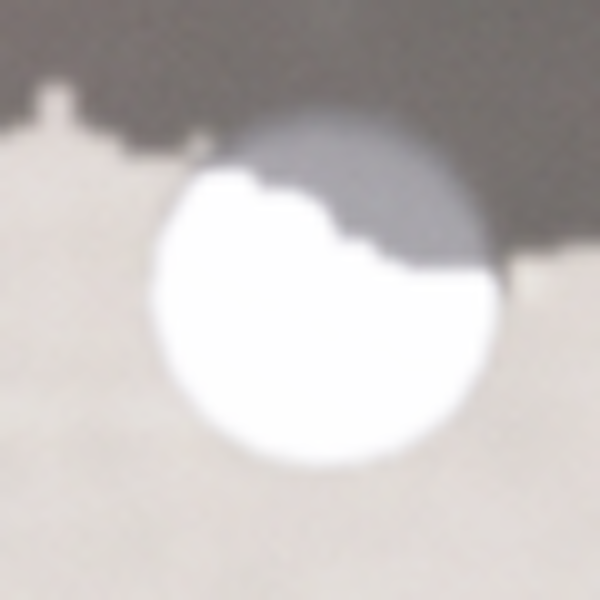

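View pics/w3s.png

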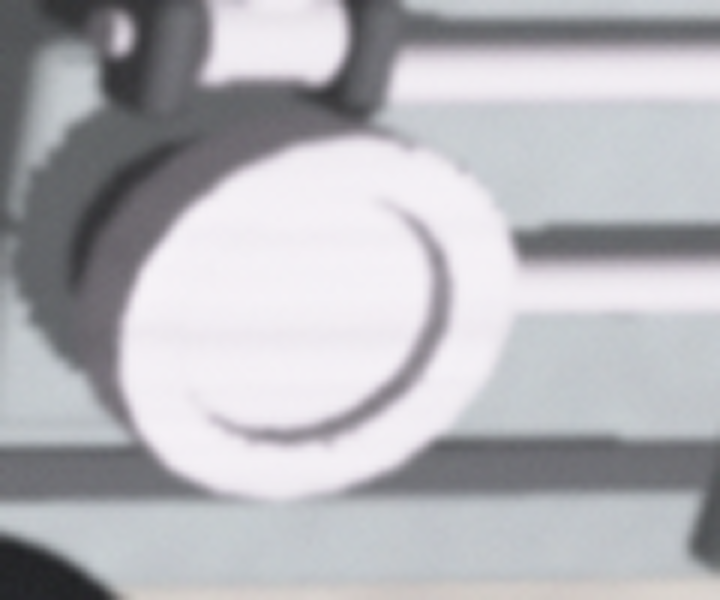

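```bash
python3 - <<'E'
from h import *
import pickle
f=pickle.load(open("w3.pkl","rb"))
print("blank",onz(f,312.6,179.1,.014).round(4),"rim",onz(f,553,252.6,.088).round(4), -f["R"].T@f["t"])
E
```

```text
blank [ 0.6008 -0.351   0.014 ] rim [ 0.6533 -0.1199  0.088 ] [ 0.53468367 -0.3436844   0.33734373]
```

Call:
move_arm --deltas '[{"jaw": 0.6,"x": 0.03,"y": 0.003,"z": -0.008,"turn": 0},{"jaw": 0.6,"x": 0.04,"y": 0,"z": 0,"turn": 0},{"jaw": 0.6,"x": 0.04,"y": 0,"z": 0,"turn": 0},{"jaw": 0.6,"x": 0.02,"y": 0,"z": 0,"turn": 0},{"jaw": 0.6,"x": 0,"y": 0,"z": 0,"turn": 0},{"jaw": 0.6,"x": 0,"y": 0,"z": 0,"turn": 0}]'

```text
t: 5.5
ee_pos: [0.6013, -0.3523, 0.0398]
tcp_rot: [0.504, -0.497, -0.502, -0.497]
contact_force: [0.3, 0.1, -0.4]
finger_gap: 0.068
```

```bash
python3 look.py wrist w4
```

```text
5.55 [ 0.6015 -0.3524  0.0401] [ 0.5042 -0.4967 -0.5018 -0.4972]
```

View pics/w4.png

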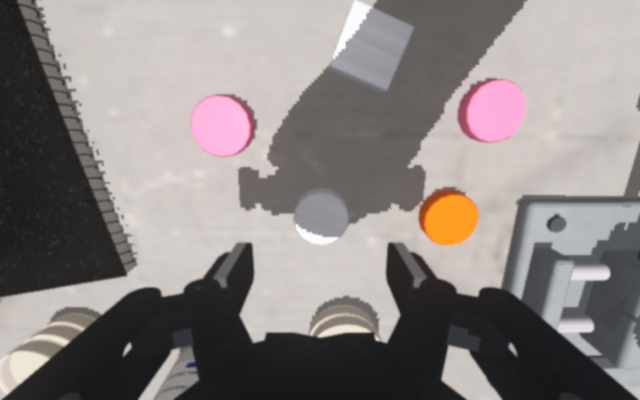

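Call:
move_arm --deltas '[{"jaw": 0.6,"x": 0.02,"y": 0,"z": 0.001,"turn": 0},{"jaw": 0.6,"x": 0.013,"y": 0,"z": 0,"turn": 0},{"jaw": 0.6,"x": 0,"y": 0,"z": 0,"turn": 0},{"jaw": 0.6,"x": 0,"y": 0,"z": 0,"turn": 0}]'

```text
t: 6.05
ee_pos: [0.6, -0.3505, 0.005]
tcp_rot: [-0.503, 0.497, 0.503, 0.497]
contact_force: [0.2, -0.2, -0.4]
finger_gap: 0.0684
```

Call:
move_arm --force 35 --deltas '[{"jaw": -0.3,"x": -0.001,"y": 0,"z": 0,"turn": 0},{"jaw": -0.3,"x": 0,"y": 0,"z": 0,"turn": 0},{"jaw": -0.3,"x": 0,"y": 0,"z": 0,"turn": 0},{"jaw": -0.3,"x": 0,"y": 0,"z": 0,"turn": 0}]'

```text
t: 6.55
ee_pos: [0.6001, -0.3504, 0.0064]
tcp_rot: [0.503, -0.497, -0.503, -0.497]
contact_force: [1.1, -0.8, 0.1]
finger_gap: 0.0298
```

```bash
python3 look.py wrist w5
```

```text
6.6 [ 0.6001 -0.3504  0.0063] [ 0.5031 -0.4969 -0.503  -0.497 ]
```

View pics/w5.png

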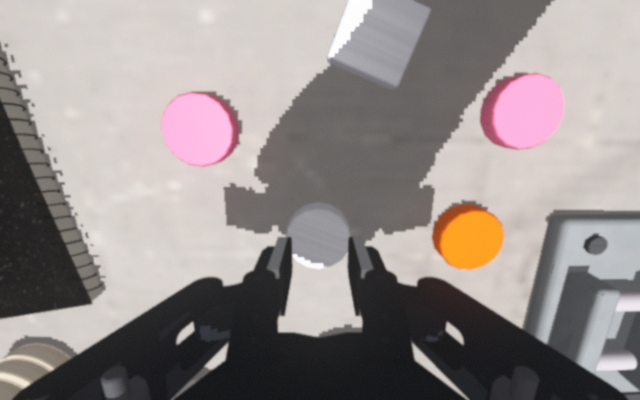

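```bash
python3 - <<'E'
from h import *
import pickle
f=pickle.load(open("w5.pkl","rb"))
print(f["camera_matrix"],f["k1"])
for z in (.006,.014,.025,.04,.06): print(z,proj(f,[[.6,-.3504-.015,z],[.6,-.3504+.015,z],[.589,-.3504+.015,z]]).round(0).tolist())
print(onz(f,318,234,.014))
up(f,220,200,420,330,4,"pics/w5c.png")
E
```

```text
[[290.44699187   0.         319.58558455]
 [  0.         290.44699187 201.25148377]
 [  0.           0.           1.        ]] -0.01868764666833653
0.006 [[296.0, 233.0], [344.0, 234.0], [344.0, 217.0]]
0.014 [[295.0, 238.0], [345.0, 239.0], [346.0, 221.0]]
0.025 [[293.0, 246.0], [347.0, 247.0], [347.0, 228.0]]
0.04 [[290.0, 258.0], [349.0, 259.0], [350.0, 239.0]]
0.06 [[286.0, 279.0], [353.0, 280.0], [355.0, 258.0]]
[ 0.59708127 -0.3514636   0.014     ]
```

View pics/w5c.png

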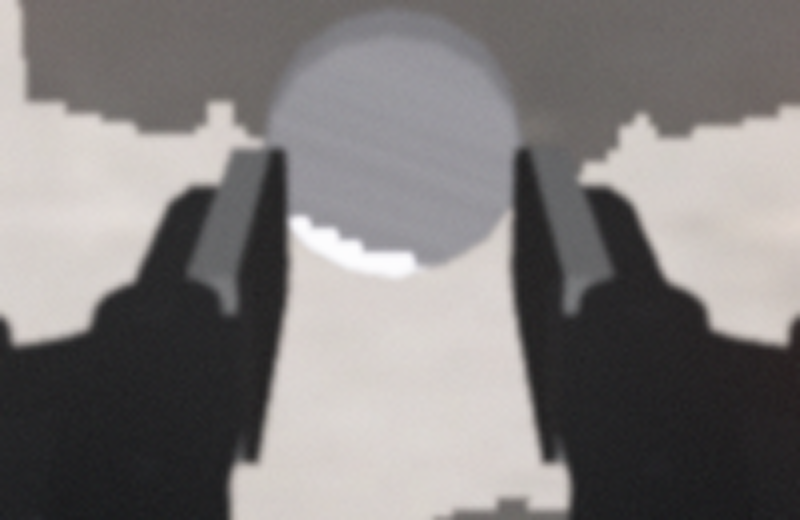

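```bash
python3 look.py scene s1; python3 look.py side d1; python3 - <<'E'
from h import *
import pickle
f=pickle.load(open("s1.pkl","rb"));up(f,330,200,450,300,6,"pics/s1c.png")
print(proj(f,[[.6,-.3504,z] for z in (.006,.014,.04)]))
f=pickle.load(open("d1.pkl","rb"));up(f,330,200,450,300,6,"pics/d1c.png")
print(proj(f,[[.6,-.3504,z] for z in (.006,.014,.04)]))
E
```

```text
6.65 [ 0.6001 -0.3504  0.0063] [ 0.5031 -0.4969 -0.503  -0.497 ]
6.7 [ 0.6    -0.3504  0.0062] [-0.503   0.4969  0.5031  0.4969]
[[391.20369694 264.82290602]
 [391.48996117 262.50187821]
 [392.43187264 254.84076833]]
[[392.7507951  265.0091518 ]
 [393.06024008 262.74175572]
 [394.07761899 255.27381516]]
```

View pics/s1c.png

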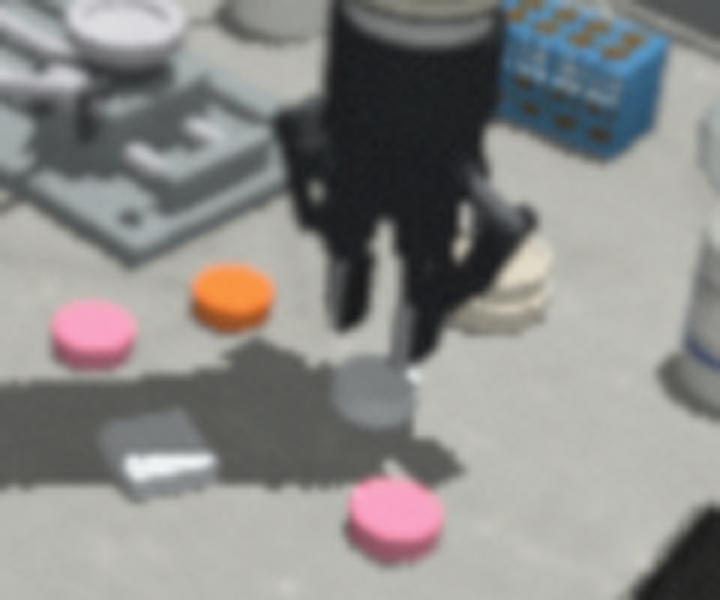

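View pics/d1c.png

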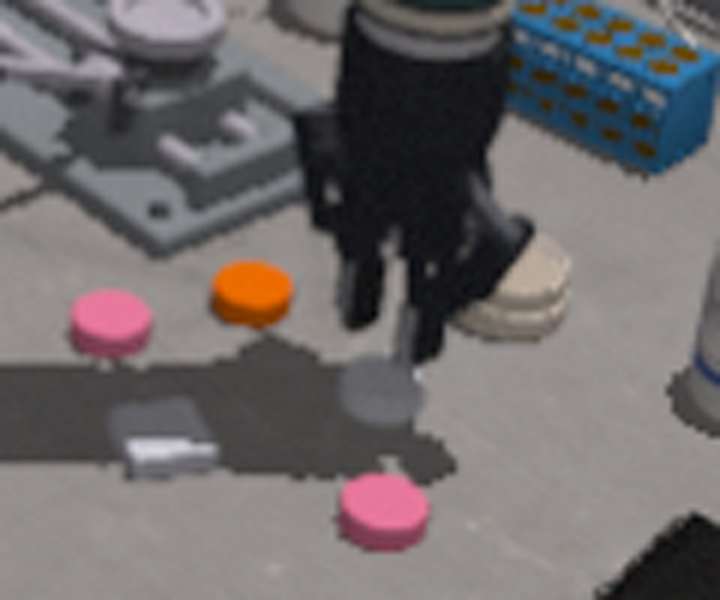

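The fingers closed above the blank, with no contact. Both the scene and wrist pictures put the tips roughly 25 mm above its top, although the reported TCP z is 6 mm. I'll open up, go down in small steps watching the force, and look again.

Call:
move_arm --deltas '[{"jaw": 0.3,"x": 0,"y": 0,"z": 0,"turn": 0},{"jaw": 0.3,"x": 0.003,"y": 0,"z": 0,"turn": 0},{"jaw": 0.3,"x": 0.003,"y": 0,"z": 0,"turn": 0},{"jaw": 0.3,"x": 0.002,"y": 0,"z": 0,"turn": 0},{"jaw": 0.3,"x": 0,"y": 0,"z": 0,"turn": 0}]'

```text
t: 7.32
ee_pos: [0.5999, -0.3503, -0.0021]
tcp_rot: [-0.503, 0.497, 0.503, 0.497]
contact_force: [-0.5, 0.2, -0.1]
finger_gap: 0.0553
```

```bash
python3 look.py scene s2; python3 look.py wrist w6; python3 - <<'E'
from h import *
from station import bot
import pickle
f=pickle.load(open("s2.pkl","rb"));up(f,350,220,430,290,8,"pics/s2c.png")
s=bot.sense();print(s["q"],s["ee_pos"],s["contact_force"],s["joint_torque"].round(1))
E
```

```text
7.375 [ 0.6    -0.3504 -0.002 ] [-0.5029  0.497   0.5032  0.4969]
7.425 [ 0.6001 -0.3504 -0.0018] [-0.503   0.4969  0.5031  0.4969]
[ 0.34915162  0.81249816  0.17545432  1.78944768 -0.24068148  0.56050841
  2.25848044] [ 0.60005158 -0.35043652 -0.00184023] [ 0.71293713  0.12384939 -0.63076413] [ -0.  -57.7   4.2 -12.6   0.    0.    0. ]
```

View pics/s2c.png

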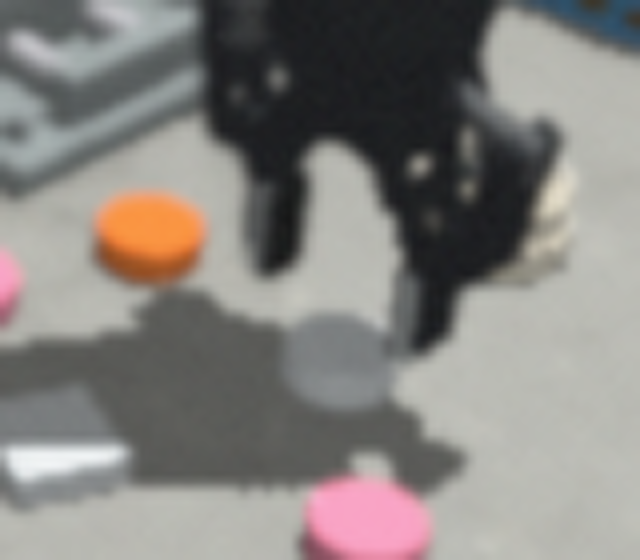

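View pics/w6.png

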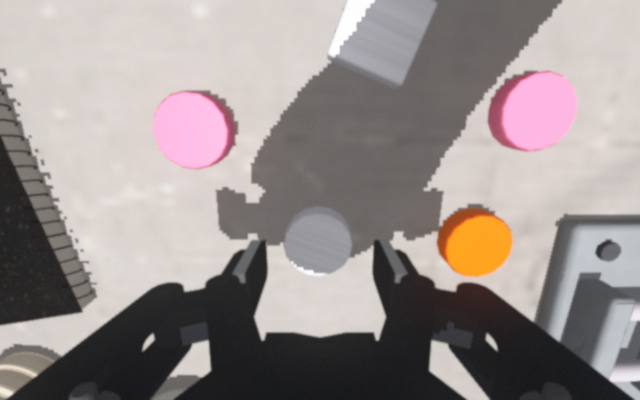

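Call:
move_arm --deltas '[{"jaw": 0.3,"x": 0.004,"y": 0,"z": 0,"turn": 0},{"jaw": 0.3,"x": 0.004,"y": 0,"z": 0,"turn": 0},{"jaw": 0.3,"x": 0.002,"y": 0,"z": 0,"turn": 0},{"jaw": 0.3,"x": 0,"y": 0,"z": 0,"turn": 0}]'

```text
t: 7.92
ee_pos: [0.5999, -0.3503, -0.0121]
tcp_rot: [-0.503, 0.497, 0.503, 0.497]
contact_force: [-0.5, -0.3, -0.5]
finger_gap: 0.0555
```

```bash
python3 look.py scene s3; python3 look.py wrist w7; python3 - <<'E'
from h import *
import pickle
f=pickle.load(open("s3.pkl","rb"));up(f,350,220,430,290,8,"pics/s3c.png")
E
```

```text
7.975 [ 0.6    -0.3504 -0.012 ] [-0.503   0.4969  0.5031  0.4969]
8.025 [ 0.6001 -0.3505 -0.0118] [ 0.5031 -0.4969 -0.503  -0.4969]
```

View pics/s3c.png

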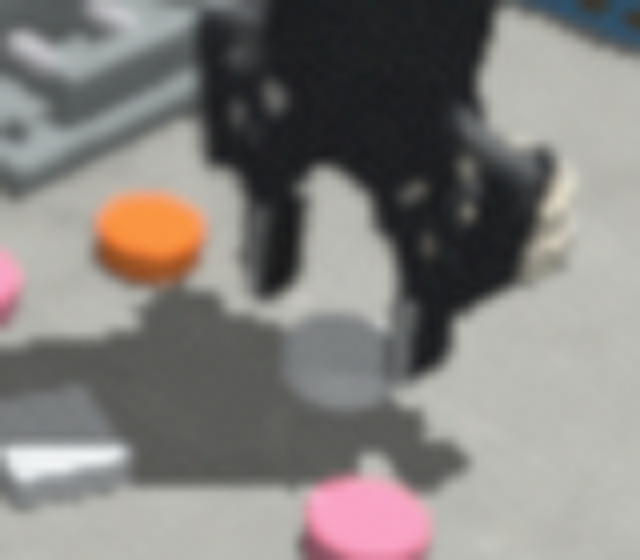

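View pics/w7.png

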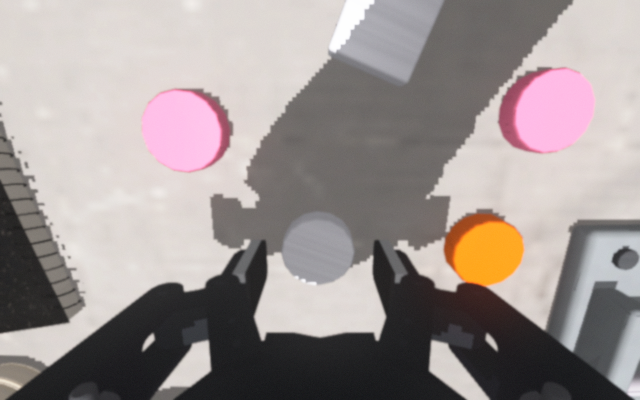

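Even with the TCP reported at −12 mm there is no contact, and the scene picture shows the tips still about 8 mm above the blank's top. So the reported z reads roughly 30 mm low at the tips. I'll go on by picture and force.

Call:
move_arm --deltas '[{"jaw": 0.3,"x": 0.004,"y": 0,"z": 0,"turn": 0},{"jaw": 0.3,"x": 0.004,"y": 0,"z": 0,"turn": 0},{"jaw": 0.3,"x": 0,"y": 0,"z": 0,"turn": 0},{"jaw": 0.3,"x": 0,"y": 0,"z": 0,"turn": 0}]'

```text
t: 8.52
ee_pos: [0.6, -0.3505, -0.0199]
tcp_rot: [-0.503, 0.497, 0.503, 0.497]
contact_force: [-0.3, 0.0, -1.0]
finger_gap: 0.0557
```

```bash
python3 look.py scene s4; python3 look.py wrist w8; python3 - <<'E'
from h import *
import pickle
f=pickle.load(open("s4.pkl","rb"));up(f,350,220,430,290,8,"pics/s4c.png")
f=pickle.load(open("w8.pkl","rb"));up(f,200,180,440,330,3,"pics/w8c.png")
E
```

```text
8.575 [ 0.6001 -0.3505 -0.0198] [ 0.5031 -0.4969 -0.503  -0.4969]
8.625 [ 0.6002 -0.3505 -0.0197] [ 0.5031 -0.4969 -0.503  -0.4969]
```

View pics/s4c.png

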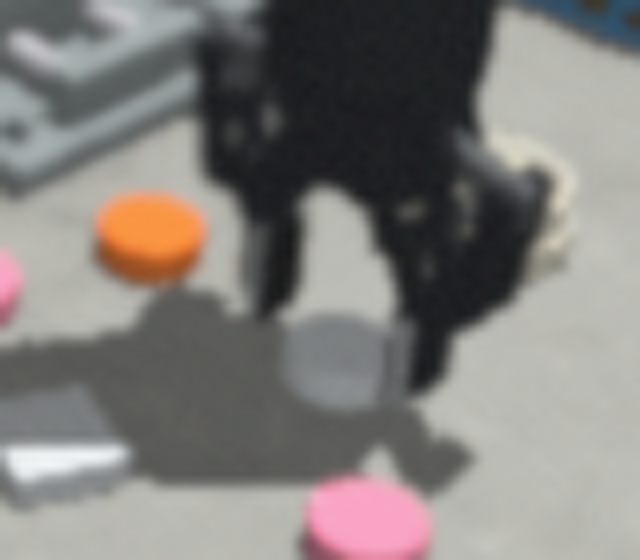

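View pics/w8c.png

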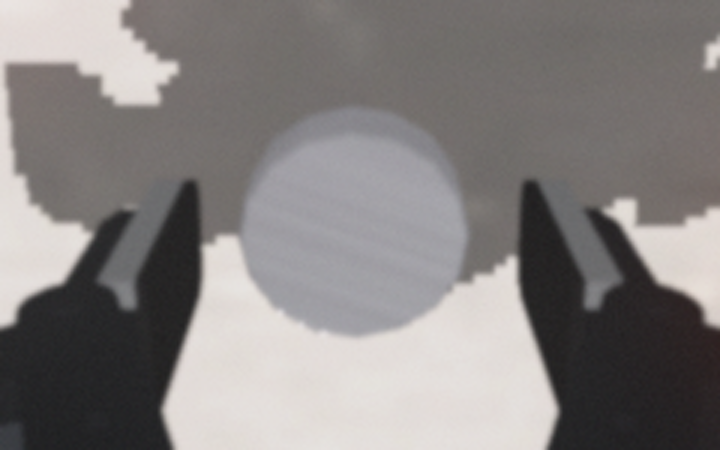

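Call:
move_arm --deltas '[{"jaw": 0.3,"x": 0.004,"y": 0,"z": 0,"turn": 0},{"jaw": 0.3,"x": 0.003,"y": 0,"z": 0,"turn": 0},{"jaw": 0.3,"x": 0,"y": 0,"z": 0,"turn": 0},{"jaw": -0.3,"x": 0,"y": 0,"z": 0,"turn": 0},{"jaw": -0.3,"x": 0,"y": 0,"z": 0,"turn": 0},{"jaw": -0.3,"x": 0,"y": 0,"z": 0,"turn": 0}]' --force 35

```text
t: 9.38
ee_pos: [0.6002, -0.3506, -0.0265]
tcp_rot: [0.503, -0.497, -0.503, -0.497]
contact_force: [-0.1, -0.6, 1.6]
finger_gap: 0.0381
```

```bash
python3 look.py wrist w9; python3 look.py scene s5; python3 - <<'E'
from h import *
import pickle
f=pickle.load(open("w9.pkl","rb"));up(f,200,180,440,330,3,"pics/w9c.png")
f=pickle.load(open("s5.pkl","rb"));up(f,350,220,430,290,8,"pics/s5c.png")
E
```

```text
9.425 [ 0.6003 -0.3507 -0.0265] [ 0.5032 -0.4969 -0.5028 -0.497 ]
9.475 [ 0.6003 -0.3506 -0.0265] [ 0.5032 -0.4969 -0.5028 -0.497 ]
```

View pics/w9c.png

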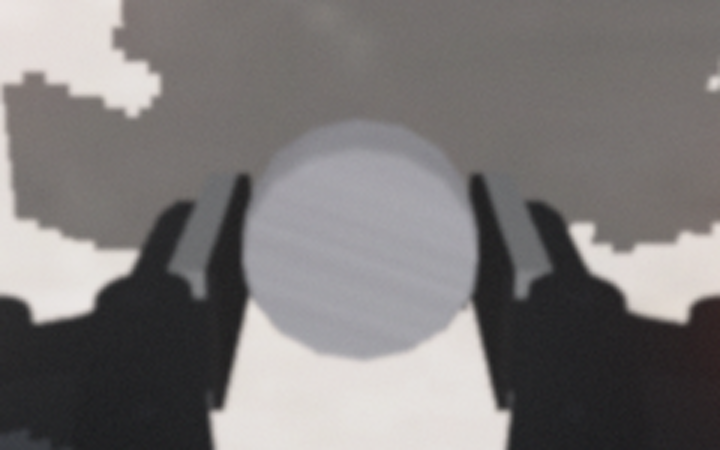

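View pics/s5c.png

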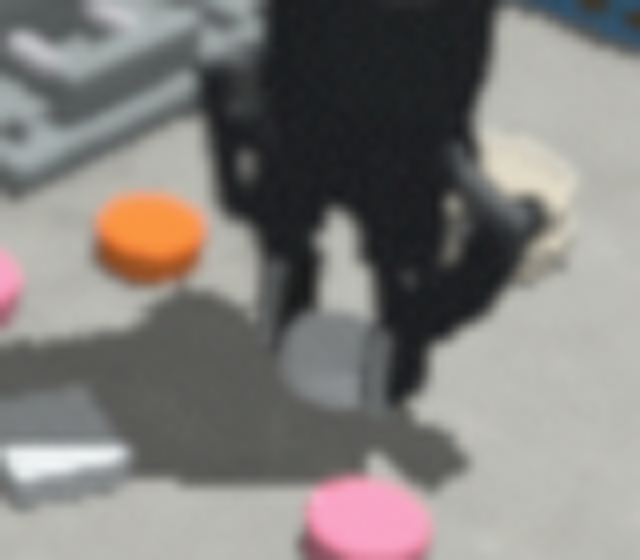

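Gripped: the gap stopped at 38 mm, and the picture shows the blank between both tips. So the real fingertips sit about 33 mm behind the reported TCP. I'll lift and carry it over the saddle.

Call:
move_arm --deltas '[{"jaw": -0.3,"x": -0.02,"y": 0,"z": 0,"turn": 0},{"jaw": -0.3,"x": -0.04,"y": 0,"z": 0,"turn": 0},{"jaw": -0.3,"x": -0.04,"y": 0,"z": 0,"turn": 0},{"jaw": -0.3,"x": -0.04,"y": -0.01,"z": 0.04,"turn": 0},{"jaw": -0.3,"x": 0,"y": -0.014,"z": 0.055,"turn": 0},{"jaw": -0.3,"x": 0,"y": -0.014,"z": 0.055,"turn": 0},{"jaw": -0.3,"x": 0,"y": -0.01,"z": 0.05,"turn": 0},{"jaw": -0.3,"x": 0,"y": -0.004,"z": 0.022,"turn": 0},{"jaw": -0.3,"x": 0,"y": 0,"z": 0,"turn": 0},{"jaw": -0.3,"x": 0,"y": 0,"z": 0,"turn": 0}]'

```text
t: 10.72
ee_pos: [0.6487, -0.1313, 0.1137]
tcp_rot: [0.503, -0.498, -0.502, -0.497]
contact_force: [-0.7, -0.8, -0.9]
finger_gap: 0.0381
```

```bash
python3 look.py wrist w10;python3 look.py side d5
```

```text
10.775 [ 0.6486 -0.1317  0.1136] [ 0.5026 -0.4986 -0.5014 -0.4974]
10.825 [ 0.6486 -0.1315  0.1135] [ 0.5024 -0.4986 -0.5014 -0.4975]
```

View pics/w10.png

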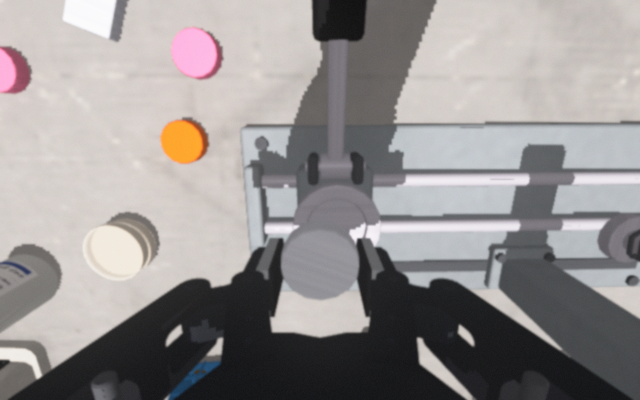

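View pics/d5.png

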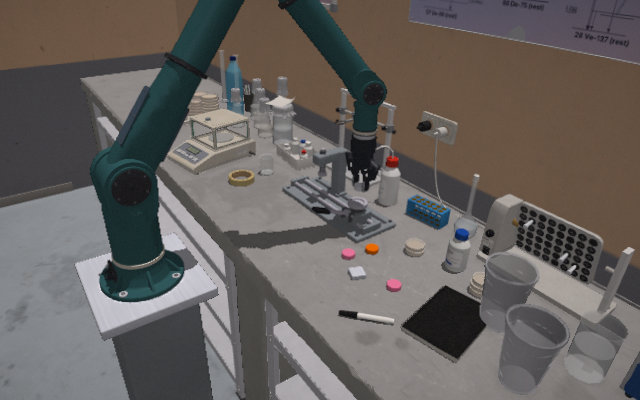

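```bash
python3 - <<'E'
from h import *
import pickle
f=pickle.load(open("w10.pkl","rb"));up(f,250,140,410,310,4.5 and 4,"pics/w10c.png")
f=pickle.load(open("d5.pkl","rb"));up(f,310,130,410,240,5,"pics/d5c.png")
E
```

```text
(no output)
```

View pics/w10c.png

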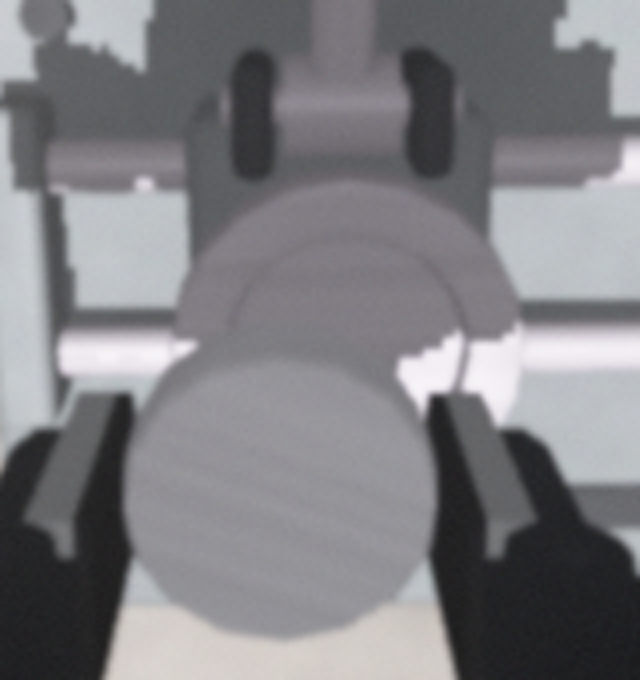

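View pics/d5c.png

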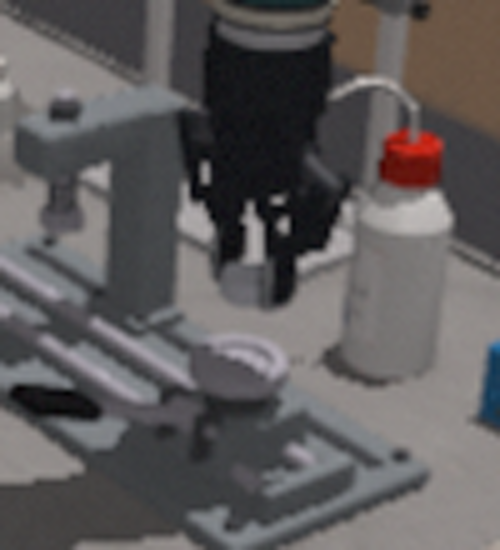

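Wrist view: the blank sits at (320,265) and the cup centre at (337,228). I get an offset of about +6 mm in x and +12 mm in y. I'll move there, come down to just above the rim, and look again.

Call:
move_arm --deltas '[{"jaw": -0.3,"x": 0,"y": -0.006,"z": 0.012,"turn": 0},{"jaw": -0.3,"x": 0.015,"y": 0,"z": 0,"turn": 0},{"jaw": -0.3,"x": 0.015,"y": 0,"z": 0,"turn": 0},{"jaw": -0.3,"x": 0.01,"y": 0,"z": 0,"turn": 0},{"jaw": -0.3,"x": 0.004,"y": 0,"z": 0,"turn": 0},{"jaw": -0.3,"x": 0,"y": 0,"z": 0,"turn": 0},{"jaw": -0.3,"x": 0,"y": 0,"z": 0,"turn": 0}]'

```text
t: 11.7
ee_pos: [0.6556, -0.1159, 0.0696]
tcp_rot: [0.503, -0.497, -0.503, -0.497]
contact_force: [-1.5, 0.1, -0.8]
finger_gap: 0.0378
```

```bash
python3 look.py wrist w11;python3 look.py side d6; python3 look.py scene s6; python3 - <<'E'
from h import *
import pickle
f=pickle.load(open("w11.pkl","rb"));up(f,250,170,410,310,5,"pics/w11c.png")
f=pickle.load(open("d6.pkl","rb"));A=cv2.resize(f["image"][150:240,320:400,::-1],None,fx=5,fy=6 and 5,interpolation=2)
f=pickle.load(open("s6.pkl","rb"));B=cv2.resize(f["image"][150:240,310:390,::-1],None,fx=5,fy=5,interpolation=2)
cv2.imwrite("pics/ds6.png",np.hstack([A,B]))
E
```

```text
11.75 [ 0.6556 -0.1159  0.0697] [ 0.5034 -0.4967 -0.5027 -0.4972]
11.8 [ 0.6556 -0.1159  0.0698] [ 0.5033 -0.4967 -0.5027 -0.4972]
11.85 [ 0.6556 -0.1158  0.0697] [ 0.5033 -0.4967 -0.5028 -0.4972]
```

View pics/w11c.png

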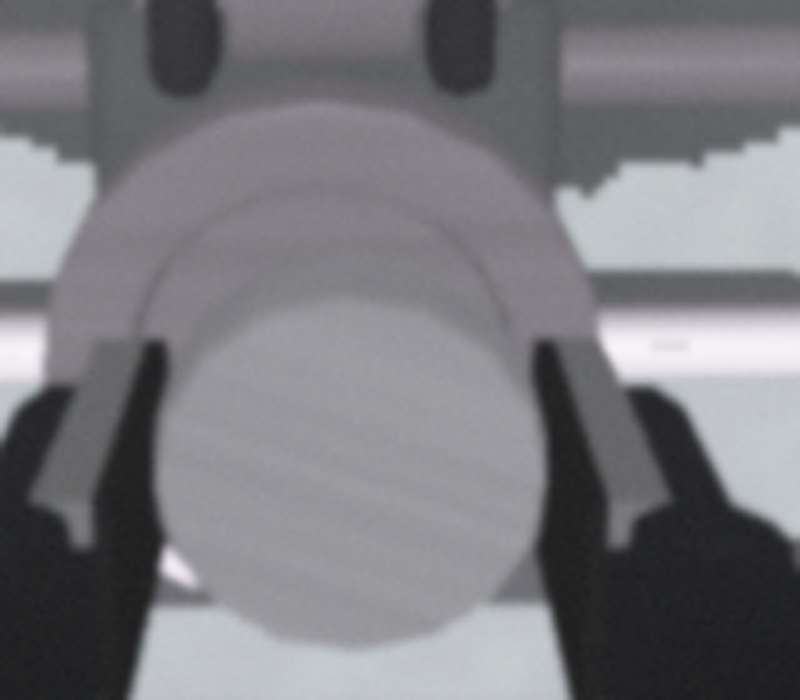

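View pics/ds6.png

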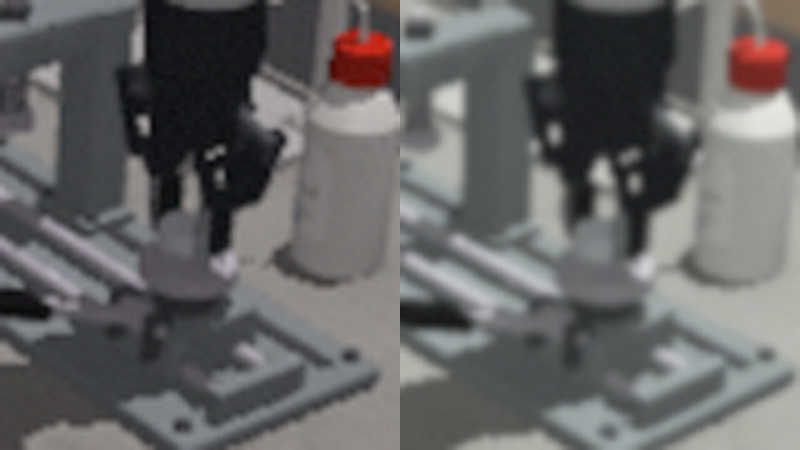

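Call:
move_arm --deltas '[{"jaw": -0.3,"x": 0,"y": 0.003,"z": -0.003,"turn": 0},{"jaw": -0.3,"x": 0.004,"y": 0,"z": 0,"turn": 0},{"jaw": -0.3,"x": 0,"y": 0,"z": 0,"turn": 0},{"jaw": -0.3,"x": 0,"y": 0,"z": 0,"turn": 0}]'

```text
t: 12.35
ee_pos: [0.6522, -0.1187, 0.0651]
tcp_rot: [-0.503, 0.497, 0.503, 0.497]
contact_force: [-0.5, -0.2, -0.1]
finger_gap: 0.0382
```

```bash
python3 look.py wrist w12; python3 - <<'E'
from h import *
import pickle
f=pickle.load(open("w12.pkl","rb"));up(f,250,170,410,310,5,"pics/w12c.png")
E
```

```text
12.4 [ 0.6523 -0.1187  0.0651] [-0.5031  0.4969  0.5031  0.4969]
```

View pics/w12c.png

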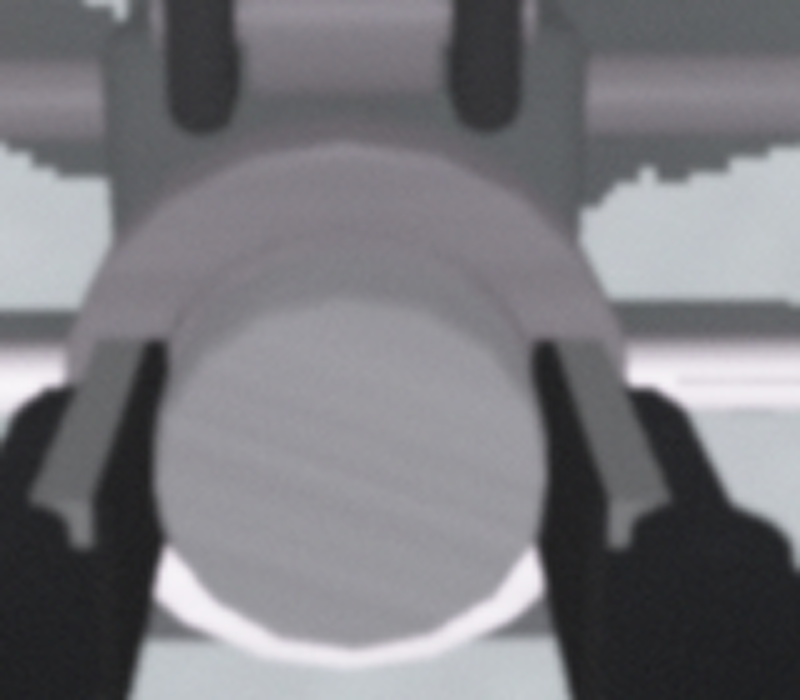

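Call:
move_arm --deltas '[{"jaw": -0.3,"x": 0.002,"y": -0.0006,"z": -0.0005,"turn": 0},{"jaw": -0.3,"x": 0.003,"y": 0,"z": 0,"turn": 0},{"jaw": -0.3,"x": 0.002,"y": 0,"z": 0,"turn": 0},{"jaw": -0.3,"x": 0,"y": 0,"z": 0,"turn": 0}]'

```text
t: 12.9
ee_pos: [0.6532, -0.1194, 0.0607]
tcp_rot: [-0.503, 0.497, 0.503, 0.497]
contact_force: [-3.8, 1.8, 14.7]
finger_gap: 0.0383
```

```bash
python3 look.py wrist w13; python3 - <<'E'
from h import *
import pickle
f=pickle.load(open("w13.pkl","rb"));up(f,250,170,410,310,5,"pics/w13c.png")
E
```

```text
12.95 [ 0.6532 -0.1194  0.0607] [ 0.503  -0.4966 -0.503  -0.4973]
```

View pics/w13c.png

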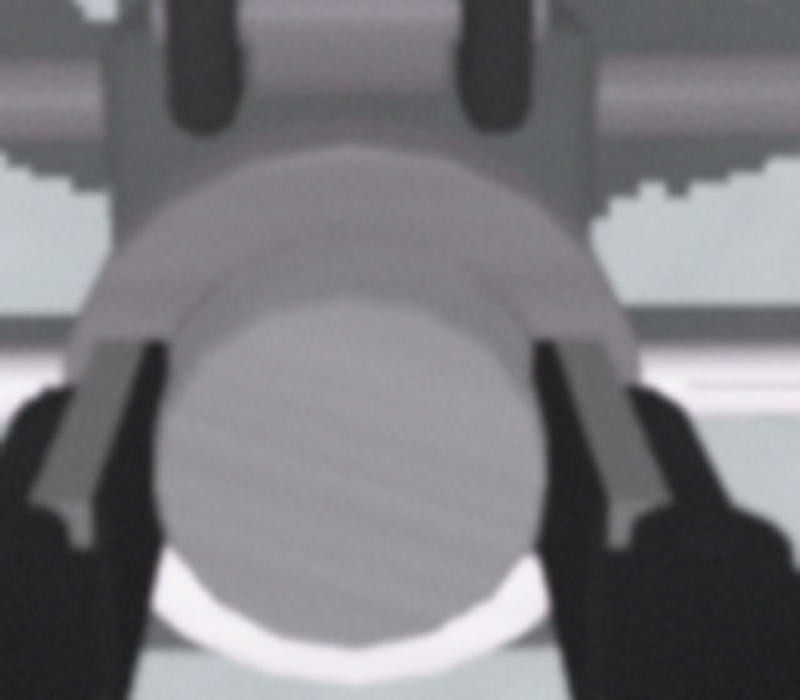

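```bash
python3 look.py side d7; python3 look.py scene s7; python3 - <<'E'
from h import *
from station import bot
import pickle
f=pickle.load(open("s5.pkl","rb"))
b=np.array([337,355])/8+[350,220]
c=onz(f,*b,.014);print(c)
for z in(0,.004,.008,.012):
  P=proj(f,[[c[0]+dx,c[1]+dy,z] for dy in(-.02,-.028,.02,.028) for dx in(-.011,.011)]);print(z,((P-[350,220])*8).round(0).tolist())
f=pickle.load(open("d7.pkl","rb"));A=cv2.resize(f["image"][170:220,330:390,::-1],None,fx=6.6,fy=6.6,interpolation=2)
f=pickle.load(open("s7.pkl","rb"));B=cv2.resize(f["image"][170:220,325:385,::-1],None,fx=6.6,fy=6.6,interpolation=2)
cv2.imwrite("pics/ds7.png",np.hstack([A,B]))
print(bot.sense()["contact_force"],bot.sense()["wrist_torque"])
E
```

```text
13.0 [ 0.6532 -0.1194  0.0607] [-0.503   0.4966  0.503   0.4973]
13.05 [ 0.6532 -0.1193  0.0607] [ 0.503  -0.4966 -0.503  -0.4973]
[ 0.59493667 -0.35721762  0.014     ]
0 [[356.0, 429.0], [398.0, 403.0], [374.0, 440.0], [416.0, 415.0], [269.0, 372.0], [311.0, 348.0], [252.0, 361.0], [294.0, 337.0]]
0.004 [[357.0, 419.0], [399.0, 394.0], [375.0, 431.0], [417.0, 406.0], [270.0, 363.0], [312.0, 339.0], [253.0, 352.0], [295.0, 328.0]]
0.008 [[358.0, 410.0], [401.0, 385.0], [376.0, 422.0], [419.0, 396.0], [271.0, 353.0], [313.0, 330.0], [254.0, 342.0], [296.0, 319.0]]
0.012 [[359.0, 400.0], [402.0, 376.0], [377.0, 412.0], [420.0, 387.0], [272.0, 344.0], [314.0, 320.0], [255.0, 333.0], [297.0, 310.0]]
[-4.15376135  0.80901053 13.99474154] [0.22543466 0.94871358 0.0050545 ]
```

View pics/ds7.png

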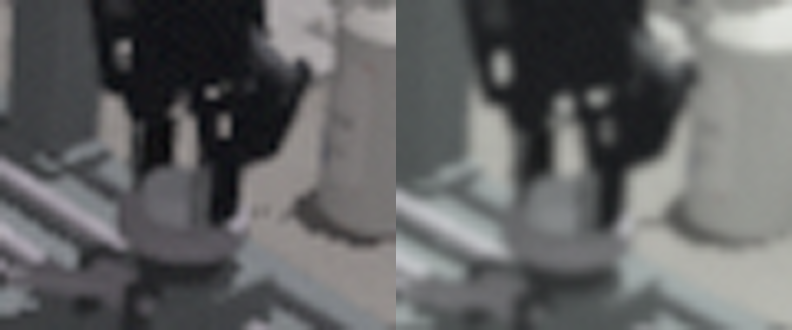

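The force jump at z=0.0607, together with the rim and blank geometry (blank top about 9 mm above the rim), fits a blank seated on the floor. I'll open, rise and check.

Call:
move_arm --deltas '[{"jaw": 0.1,"x": -0.0005,"y": 0,"z": 0,"turn": 0},{"jaw": 0.3,"x": 0,"y": 0,"z": 0,"turn": 0},{"jaw": 0.3,"x": 0,"y": 0,"z": 0,"turn": 0},{"jaw": 0.3,"x": -0.02,"y": 0,"z": 0,"turn": 0},{"jaw": 0.3,"x": -0.04,"y": 0,"z": 0,"turn": 0},{"jaw": 0.3,"x": -0.04,"y": 0.04,"z": 0,"turn": 0},{"jaw": 0.3,"x": 0,"y": 0.04,"z": 0,"turn": 0},{"jaw": 0.3,"x": 0,"y": 0.03,"z": 0,"turn": 0},{"jaw": 0.3,"x": 0,"y": 0,"z": 0,"turn": 0},{"jaw": 0.3,"x": 0,"y": 0,"z": 0,"turn": 0}]'

```text
t: 14.3
ee_pos: [0.5444, -0.1207, 0.1598]
tcp_rot: [0.504, -0.496, -0.502, -0.498]
contact_force: [0.7, 0.1, -0.8]
finger_gap: 0.0557
```

```bash
python3 look.py wrist w14; python3 look.py side d8; python3 look.py scene s8; python3 - <<'E'
from h import *
import pickle
f=pickle.load(open("d8.pkl","rb"));A=cv2.resize(f["image"][170:220,330:390,::-1],None,fx=6.6,fy=6.6,interpolation=2)
f=pickle.load(open("s8.pkl","rb"));B=cv2.resize(f["image"][170:220,325:385,::-1],None,fx=6.6,fy=6.6,interpolation=2)
cv2.imwrite("pics/ds8.png",np.hstack([A,B]))
E
```

```text
14.35 [ 0.5447 -0.1206  0.1595] [ 0.5039 -0.4962 -0.5024 -0.4974]
14.4 [ 0.5446 -0.1206  0.1593] [ 0.5038 -0.4963 -0.5026 -0.4972]
14.45 [ 0.5444 -0.1205  0.159 ] [ 0.5037 -0.4965 -0.5028 -0.4971]
```

View pics/ds8.png

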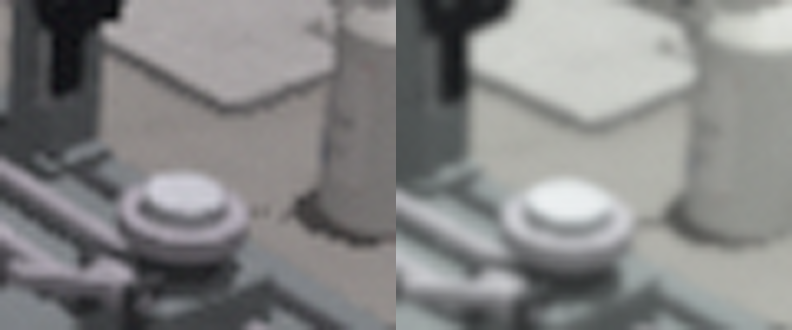

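View pics/w14.png

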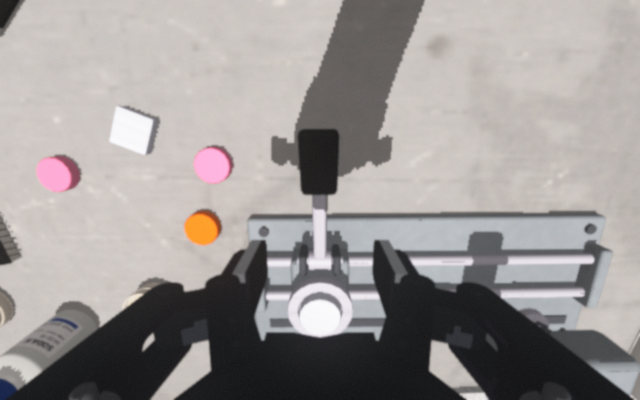

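The blank is seated flat and centred, visible in the cup at wrist (320,313) and in both side views. Next comes the paddle.

```bash
python3 - <<'E'
from h import *
import pickle
f=pickle.load(open("w14.pkl","rb"))
c=-f["R"].T@f["t"];print(c)
for dz in (0,.008):
  print(dz,"paddle",onz(f,318.5,160,.108-dz).round(4),"blank",onz(f,320,313,.097-dz).round(4))
  print(" ends",onz(f,318.5,130,.119-dz).round(4),onz(f,318.5,192,.097-dz).round(4))
E
```

```text
[ 0.47522664 -0.12152003  0.3276629 ]
0 paddle [ 0.5056 -0.1221  0.108 ] blank [ 0.6494 -0.119   0.097 ]
 ends [ 0.4831 -0.1223  0.119 ] [ 0.5334 -0.1218  0.097 ]
0.008 paddle [ 0.5068 -0.1221  0.1   ] blank [ 0.6555 -0.1189  0.089 ]
 ends [ 0.4834 -0.1224  0.111 ] [ 0.5354 -0.1218  0.089 ]
```

Call:
move_arm --deltas '[{"jaw": 0.3,"x": 0.02,"y": 0.038,"z": -0.002,"turn": 0},{"jaw": 0.3,"x": 0.03,"y": 0,"z": 0,"turn": 0},{"jaw": 0.3,"x": 0.02,"y": 0,"z": 0,"turn": 0},{"jaw": 0.3,"x": 0.015,"y": 0,"z": 0,"turn": 0},{"jaw": 0.3,"x": 0.01,"y": 0,"z": 0,"turn": 0},{"jaw": 0.3,"x": 0,"y": 0,"z": 0,"turn": 0},{"jaw": 0.3,"x": 0,"y": 0,"z": 0,"turn": 0}]'

```text
t: 15.32
ee_pos: [0.5054, -0.1232, 0.0641]
tcp_rot: [0.503, -0.497, -0.503, -0.497]
contact_force: [-0.2, 0.7, 1.5]
finger_gap: 0.0557
```

```bash
python3 look.py wrist w15; python3 look.py side d9; python3 - <<'E'
from h import *
import pickle
f=pickle.load(open("d9.pkl","rb"));up(f,270,130,400,240,5,"pics/d9c.png")
E
```

```text
15.375 [ 0.5054 -0.1232  0.0643] [ 0.5034 -0.4967 -0.5027 -0.4972]
15.425 [ 0.5054 -0.1232  0.0643] [ 0.5034 -0.4967 -0.5026 -0.4972]
```

View pics/w15.png

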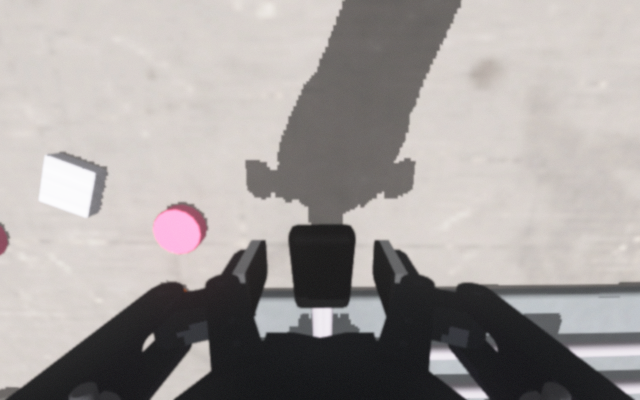

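View pics/d9c.png

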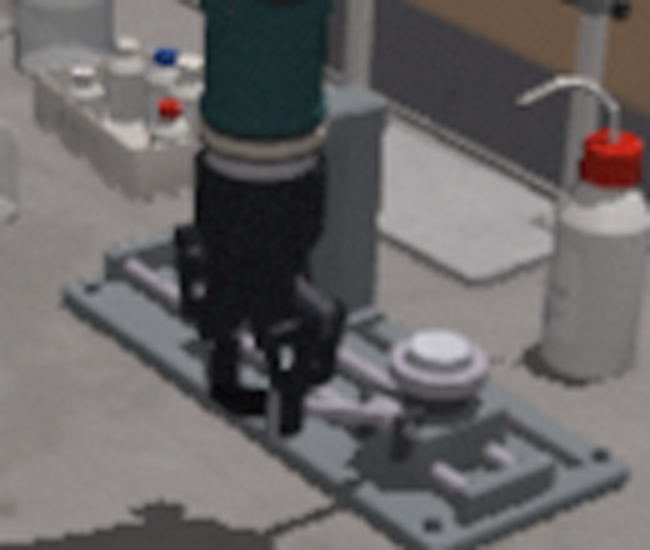

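Call:
move_arm --force 30 --deltas '[{"jaw": -0.5,"x": 0,"y": 0,"z": 0,"turn": 0},{"jaw": -0.5,"x": 0,"y": 0,"z": 0,"turn": 0},{"jaw": -0.5,"x": 0,"y": 0,"z": 0,"turn": 0},{"jaw": -0.5,"x": 0,"y": 0,"z": 0,"turn": 0}]'

```text
t: 15.92
ee_pos: [0.5049, -0.1228, 0.0639]
tcp_rot: [-0.503, 0.497, 0.503, 0.497]
contact_force: [-1.3, 1.4, 2.4]
finger_gap: 0.0294
```

Call:
move_arm --deltas '[{"jaw": -0.5,"x": 0,"y": 0,"z": 0.006,"turn": 0},{"jaw": -0.5,"x": 0,"y": 0,"z": 0.014,"turn": 0},{"jaw": -0.5,"x": 0,"y": 0,"z": 0.022,"turn": 0},{"jaw": -0.5,"x": 0,"y": 0,"z": 0.026,"turn": 0},{"jaw": -0.5,"x": 0,"y": 0,"z": 0.026,"turn": 0},{"jaw": -0.5,"x": 0,"y": 0,"z": 0.026,"turn": 0},{"jaw": -0.5,"x": 0,"y": 0,"z": 0.022,"turn": 0},{"jaw": -0.5,"x": 0,"y": 0,"z": 0.018,"turn": 0},{"jaw": -0.5,"x": 0,"y": 0,"z": 0.01,"turn": 0},{"jaw": -0.5,"x": 0,"y": 0,"z": 0,"turn": 0}]'

```text
t: 17.18
ee_pos: [0.5013, 0.0471, 0.0637]
tcp_rot: [-0.503, 0.498, 0.504, 0.496]
contact_force: [-2.9, 0.2, 6.1]
finger_gap: 0.0293
```

```bash
python3 look.py side d10; python3 look.py scene s10; python3 look.py wrist w16; python3 - <<'E'
from h import *
import pickle
f=pickle.load(open("d10.pkl","rb"));up(f,280,130,380,230,6,"pics/d10c.png")
f=pickle.load(open("s10.pkl","rb"));up(f,275,130,375,230,6,"pics/s10c.png")
E
```

```text
17.225 [0.5012 0.0471 0.0636] [-0.5025  0.4975  0.5037  0.4962]
17.275 [0.5012 0.0471 0.0636] [-0.5025  0.4975  0.5037  0.4962]
17.325 [0.5013 0.0471 0.0637] [-0.5025  0.4975  0.5038  0.4962]
```

View pics/d10c.png

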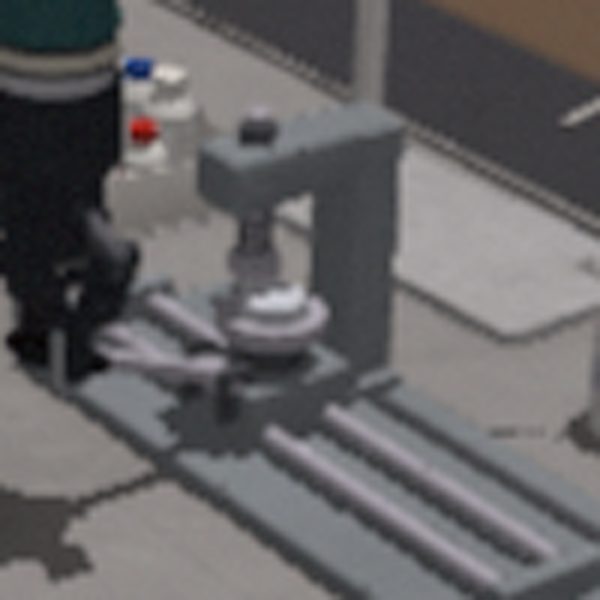

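View pics/s10c.png

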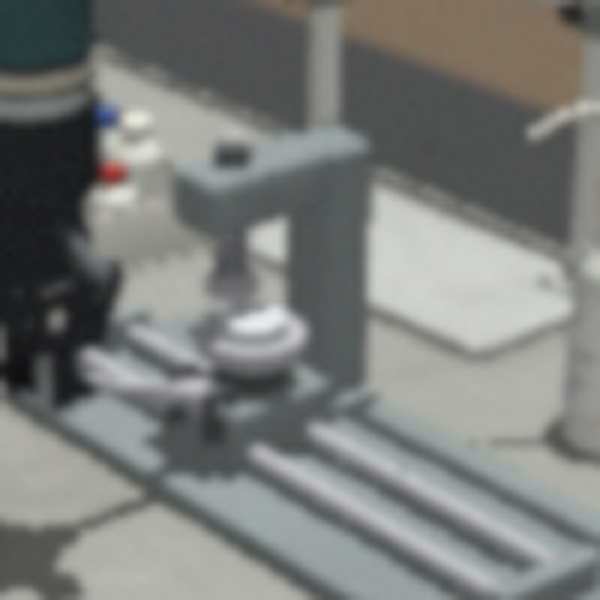

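View pics/w16.png

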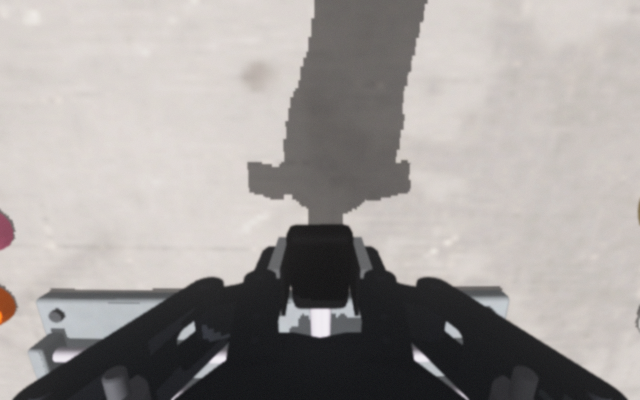

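```bash
python3 - <<'E'
from fit import *
p=r.x
for n,o in (("side",(280,130)),("scene",(275,130))):
    f=F[n]
    k=lambda X:((proj(f,T(p,X))[0]-o)*6).round(1)
    for y in (.04,.0436,.048,.0579): print(n,y,"rimC",k((0,y,.088)),"blanktop",k((0,y,.097)),"L/R rim", [ ((proj(f,[T(p,(0.032*np.cos(a),y+.032*np.sin(a),.088)) for a in np.linspace(0,6.3,100)])-o)*6)[:,0].min().round(1), ((proj(f,[T(p,(0.032*np.cos(a),y+.032*np.sin(a),.088)) for a in np.linspace(0,6.3,100)])-o)*6)[:,0].max().round(1)])
    print("spTop",k((0,p[4],.203)),"padC",k((0,p[4],.105)), "pad LR",[g(((proj(f,[T(p,(0.016*np.cos(a),p[4]+.016*np.sin(a),.105)) for a in np.linspace(0,6.3,100)])-o)*6)[:,0]).round(1) for g in (np.min,np.max)])
E
```

```text
side 0.04 rimC [273.9 316.7] blanktop [274.4 302.5] L/R rim [np.float64(217.6), np.float64(330.2)]
side 0.0436 rimC [270.  314.3] blanktop [270.6 300.1] L/R rim [np.float64(213.8), np.float64(326.3)]
side 0.048 rimC [265.4 311.4] blanktop [265.9 297.2] L/R rim [np.float64(209.3), np.float64(321.5)]
side 0.0579 rimC [255.  304.9] blanktop [255.5 290.8] L/R rim [np.float64(199.1), np.float64(310.9)]
spTop [261.7 118.7] padC [255.9 278.1] pad LR [np.float64(227.8), np.float64(284.0)]
scene 0.04 rimC [254.1 336. ] blanktop [254.2 321.9] L/R rim [np.float64(198.5), np.float64(309.6)]
scene 0.0436 rimC [250.1 333.9] blanktop [250.2 319.8] L/R rim [np.float64(194.7), np.float64(305.5)]
scene 0.048 rimC [245.3 331.3] blanktop [245.4 317.2] L/R rim [np.float64(190.0), np.float64(300.6)]
scene 0.0579 rimC [234.6 325.6] blanktop [234.6 311.6] L/R rim [np.float64(179.6), np.float64(289.6)]
spTop [235.3 139.7] padC [234.6 299. ] pad LR [np.float64(207.0), np.float64(262.3)]
```

```bash
python3 - <<'E'
from h import *
import pickle
f=pickle.load(open("d10.pkl","rb"));A=cv2.resize(f["image"][160:200,308:342,::-1],None,fx=11.5,fy=11.5,interpolation=2)
f=pickle.load(open("s10.pkl","rb"));B=cv2.resize(f["image"][160:200,300:334,::-1],None,fx=11.5,fy=11.5,interpolation=2)
cv2.imwrite("pics/ds10.png",np.hstack([A,B]));print(A.shape)
E
```

```text
(460, 391, 3)
```

View pics/ds10.png

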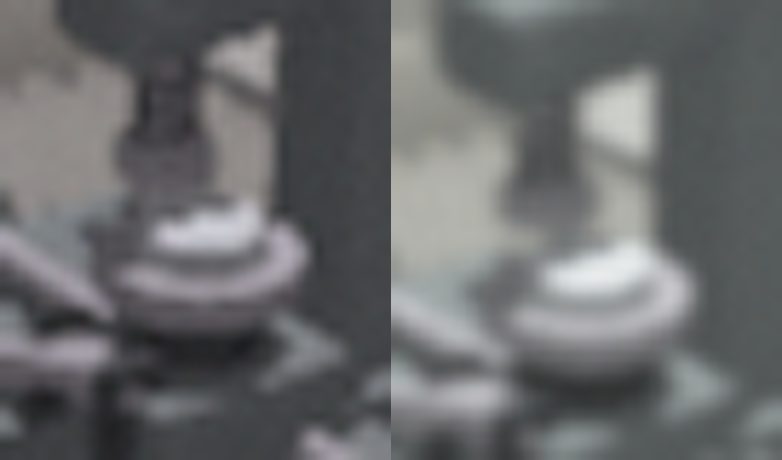

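Call:
move_arm --deltas '[{"jaw": -0.5,"x": 0,"y": 0,"z": 0.005,"turn": 0},{"jaw": -0.5,"x": 0,"y": 0,"z": 0.006,"turn": 0},{"jaw": -0.5,"x": 0,"y": 0,"z": 0.005,"turn": 0},{"jaw": -0.5,"x": 0,"y": 0,"z": 0,"turn": 0},{"jaw": -0.5,"x": 0,"y": 0,"z": 0,"turn": 0}]'

```text
t: 17.95
ee_pos: [0.5009, 0.0615, 0.0636]
tcp_rot: [-0.503, 0.498, 0.503, 0.496]
contact_force: [-3.1, -2.9, 5.5]
finger_gap: 0.0295
```

```bash
python3 look.py side d11; python3 look.py scene s11; python3 - <<'E'
from h import *
import pickle
f=pickle.load(open("d11.pkl","rb"));A=cv2.resize(f["image"][160:200,305:339,::-1],None,fx=11.5,fy=11.5,interpolation=2)
f=pickle.load(open("s11.pkl","rb"));B=cv2.resize(f["image"][160:200,297:331,::-1],None,fx=11.5,fy=11.5,interpolation=2)
M=np.hstack([A,B]).astype(float);M=255*(M/255)**.6
cv2.imwrite("pics/ds11.png",M)
E
```

```text
18.0 [0.501  0.0615 0.0636] [-0.5026  0.4981  0.5031  0.4961]
18.05 [0.501  0.0615 0.0637] [-0.5026  0.4981  0.5032  0.4961][ WARN:0@0.071] global loadsave.cpp:1063 imwrite_ Unsupported depth image for selected encoder is fallbacked to CV_8U.
```

View pics/ds11.png

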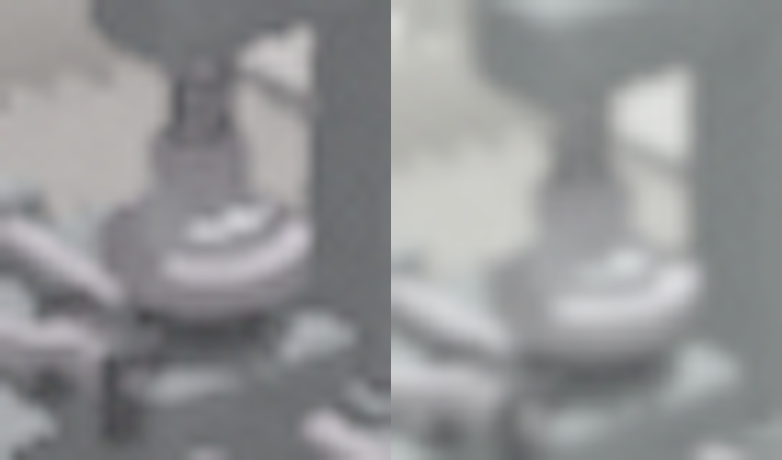

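Call:
move_arm --deltas '[{"jaw": -0.5,"x": 0,"y": 0,"z": 0.003,"turn": 0},{"jaw": -0.5,"x": 0,"y": 0,"z": 0.003,"turn": 0},{"jaw": -0.5,"x": 0,"y": 0,"z": 0,"turn": 0},{"jaw": 0.3,"x": 0,"y": 0,"z": 0,"turn": 0},{"jaw": 0.3,"x": 0,"y": 0,"z": 0,"turn": 0},{"jaw": 0.3,"x": -0.03,"y": 0,"z": 0,"turn": 0},{"jaw": 0.3,"x": -0.04,"y": 0,"z": 0,"turn": 0},{"jaw": 0.3,"x": -0.02,"y": 0,"z": 0,"turn": 0},{"jaw": 0.3,"x": 0,"y": 0,"z": 0,"turn": 0},{"jaw": 0.3,"x": 0,"y": 0,"z": 0,"turn": 0}]'

```text
t: 19.3
ee_pos: [0.5019, 0.0692, 0.1529]
tcp_rot: [-0.503, 0.497, 0.503, 0.496]
contact_force: [-0.6, 0.2, -0.4]
finger_gap: 0.0552
```

```bash
python3 look.py wrist w17; python3 look.py side d12; python3 look.py scene s12; python3 - <<'E'
from h import *
import pickle
f=pickle.load(open("d12.pkl","rb"));A=cv2.resize(f["image"][160:200,305:339,::-1],None,fx=11.5,fy=11.5,interpolation=2)
f=pickle.load(open("s12.pkl","rb"));B=cv2.resize(f["image"][160:200,297:331,::-1],None,fx=11.5,fy=11.5,interpolation=2)
M=np.hstack([A,B]).astype(float);M=255*(M/255)**.6
cv2.imwrite("pics/ds12.png",M.astype(np.uint8))
E
```

```text
19.35 [0.5017 0.069  0.1526] [-0.5027  0.4974  0.5035  0.4963]
19.4 [0.5016 0.0689 0.1525] [-0.5026  0.4976  0.5035  0.4962]
19.45 [0.5017 0.0688 0.1526] [-0.5027  0.4976  0.5035  0.4962]
```

View pics/w17.png

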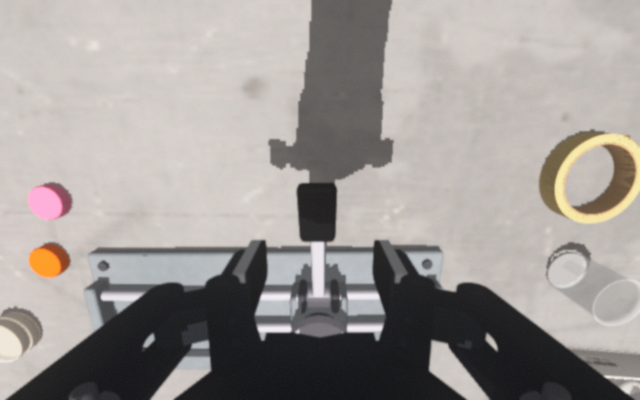

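View pics/ds12.png

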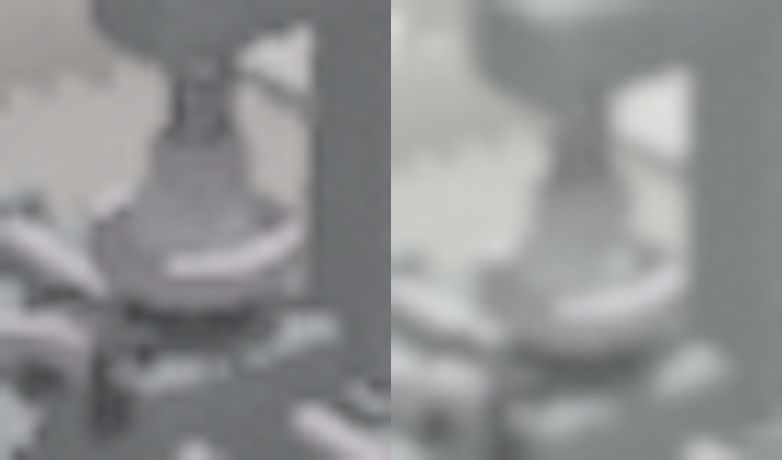

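Call:
move_arm --deltas '[{"jaw": 0.3,"x": -0.01,"y": -0.02,"z": 0,"turn": 0},{"jaw": 0.3,"x": 0,"y": -0.015,"z": 0,"turn": 0},{"jaw": 0.3,"x": 0,"y": 0,"z": 0,"turn": 0},{"jaw": 0.3,"x": 0,"y": 0,"z": 0,"turn": 0}]'

```text
t: 19.95
ee_pos: [0.5364, 0.0691, 0.1629]
tcp_rot: [-0.503, 0.498, 0.503, 0.496]
contact_force: [0.1, -1.1, -0.7]
finger_gap: 0.0556
```

```bash
python3 look.py wrist w18;  python3 - <<'E'
from h import *
import pickle
f=pickle.load(open("w18.pkl","rb"));up(f,240,180,400,340,4,"pics/w18c.png");print(f["R"].round(4),-f["R"].T@f["t"])
E
```

```text
20.0 [0.5363 0.0692 0.163 ] [-0.5026  0.4976  0.5035  0.4963]
[[-1.300e-02  9.999e-01 -8.000e-04]
 [ 9.627e-01  1.280e-02  2.702e-01]
 [ 2.702e-01  2.700e-03 -9.628e-01]] [0.46808928 0.06835326 0.33118016]
```

View pics/w18c.png

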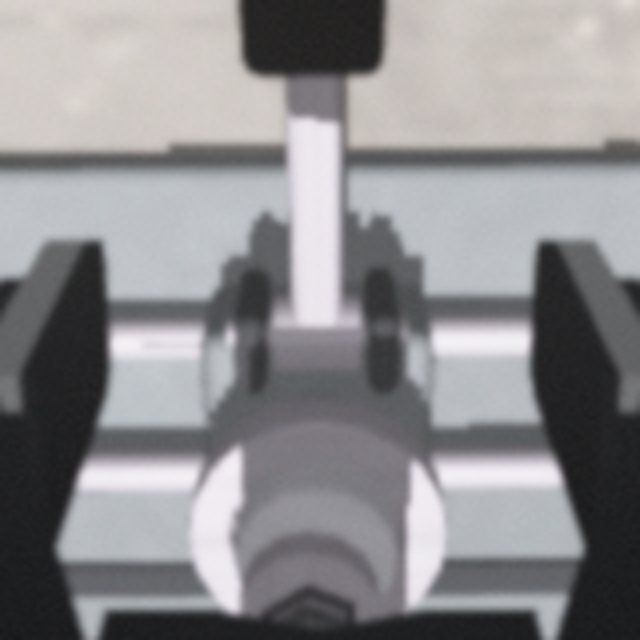

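```bash
python3 - <<'E'
from h import *
import pickle
f=pickle.load(open("w18.pkl","rb"))
M=cv2.resize(f["image"][280:336,280:360,::-1],None,fx=9.5,fy=9.5,interpolation=2).astype(float);M=255*np.clip(M/200,0,1)**.7
cv2.imwrite("pics/w18d.png",M.astype(np.uint8))
E
```

```text
(no output)
```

View pics/w18d.png

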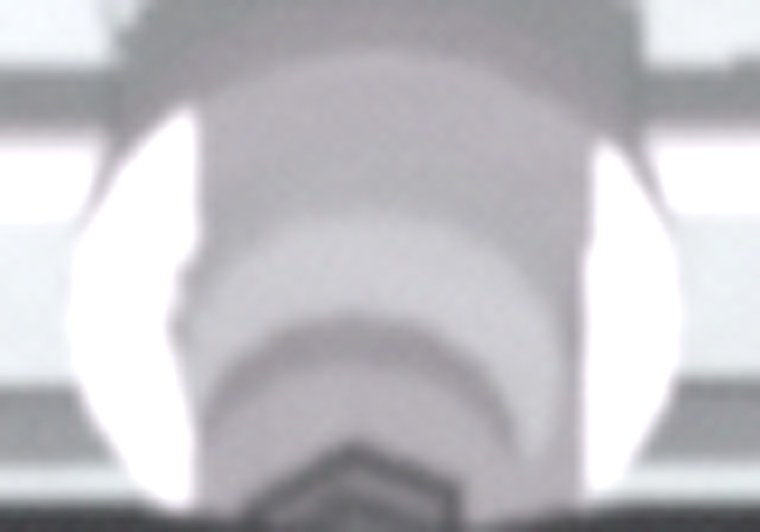

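Wrist crop: the cup centre is at col 319.6 and the pad disc at about 318, so the saddle is within about 1 mm of the pad axis. Both fixed views agree. I'll shut the fingers above the paddle and begin the first stroke.

Call:
move_arm --deltas '[{"jaw": -1,"x": 0,"y": 0.02,"z": 0,"turn": 0},{"jaw": -1,"x": 0.01,"y": 0.016,"z": 0,"turn": 0},{"jaw": -1,"x": 0.02,"y": 0,"z": 0,"turn": 0},{"jaw": -1,"x": 0.02,"y": 0,"z": 0,"turn": 0},{"jaw": -1,"x": 0.015,"y": 0,"z": 0,"turn": 0},{"jaw": -1,"x": 0,"y": 0,"z": 0,"turn": 0},{"jaw": -1,"x": 0,"y": 0,"z": 0,"turn": 0}]'

```text
t: 20.88
ee_pos: [0.5018, 0.0688, 0.099]
tcp_rot: [0.503, -0.497, -0.503, -0.497]
contact_force: [-0.5, -0.5, 0.5]
finger_gap: -0.0003
```

```bash
python3 look.py wrist w19; python3 look.py side d13; python3 - <<'E'
from h import *
import pickle
f=pickle.load(open("d13.pkl","rb"));A=cv2.resize(f["image"][140:230,260:350,::-1],None,fx=5,fy=5,interpolation=2)
f=pickle.load(open("w19.pkl","rb"));B=cv2.resize(f["image"][200:290,280:350,::-1],None,fx=5,fy=5,interpolation=2)
cv2.imwrite("pics/dw19.png",np.hstack([A,B]))
E
```

```text
20.925 [0.5021 0.0689 0.0993] [ 0.5033 -0.4966 -0.5028 -0.4973]
20.975 [0.5021 0.0689 0.0993] [ 0.5033 -0.4965 -0.5028 -0.4973]
```

View pics/dw19.png

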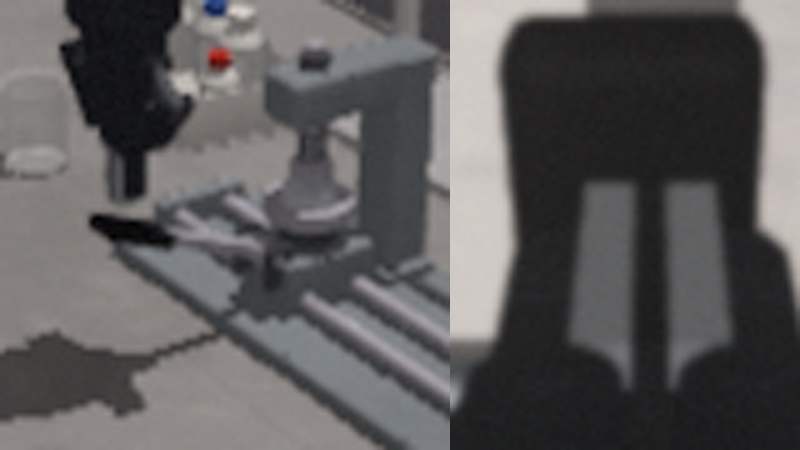

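Call:
move_arm --deltas '[{"jaw": -1,"x": 0.01,"y": 0,"z": 0,"turn": 0},{"jaw": -1,"x": 0.01,"y": 0,"z": 0,"turn": 0},{"jaw": -1,"x": 0.01,"y": 0,"z": 0,"turn": 0},{"jaw": -1,"x": 0.01,"y": 0,"z": 0,"turn": 0},{"jaw": -1,"x": 0.01,"y": 0,"z": 0,"turn": 0},{"jaw": -1,"x": 0.01,"y": 0,"z": 0,"turn": 0},{"jaw": -1,"x": 0.008,"y": 0,"z": 0,"turn": 0},{"jaw": -1,"x": 0,"y": 0,"z": 0,"turn": 0}]'

```text
t: 21.98
ee_pos: [0.4982, 0.0688, 0.0299]
tcp_rot: [-0.501, 0.499, 0.505, 0.495]
contact_force: [-4.7, 0.1, 10.7]
finger_gap: 0.0001
```

```bash
python3 look.py side d14; python3 look.py scene s14; python3 - <<'E'
from h import *
import pickle
f=pickle.load(open("d14.pkl","rb"));A=cv2.resize(f["image"][140:230,270:350,::-1],None,fx=5,fy=5,interpolation=2)
f=pickle.load(open("s14.pkl","rb"));B=cv2.resize(f["image"][140:230,262:342,::-1],None,fx=5,fy=5,interpolation=2)
cv2.imwrite("pics/ds14.png",np.hstack([A,B]))
E
```

```text
22.025 [0.4982 0.0688 0.0301] [-0.5014  0.4985  0.5047  0.4954]
22.075 [0.4983 0.0688 0.0302] [-0.5014  0.4984  0.5047  0.4955]
```

View pics/ds14.png

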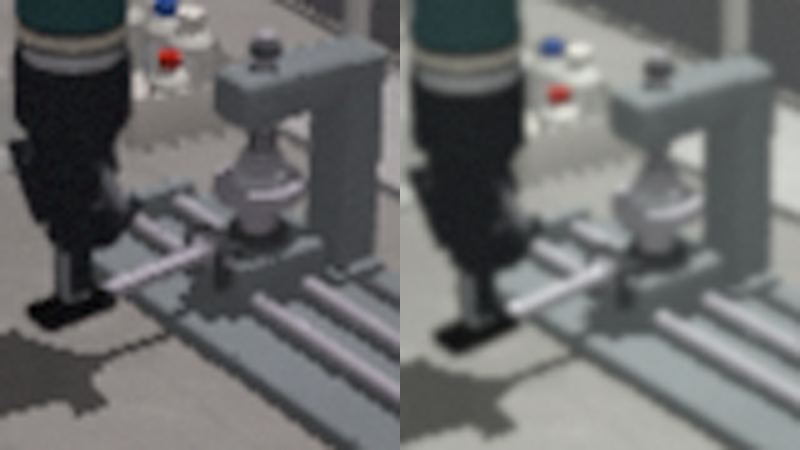

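Call:
move_arm --deltas '[{"jaw": -1,"x": 0.005,"y": 0,"z": 0,"turn": 0},{"jaw": -1,"x": 0.004,"y": 0,"z": 0,"turn": 0},{"jaw": -1,"x": 0,"y": 0,"z": 0,"turn": 0}]'

```text
t: 22.45
ee_pos: [0.4984, 0.0688, 0.0246]
tcp_rot: [-0.501, 0.498, 0.505, 0.496]
contact_force: [-12.4, -0.0, 46.0]
finger_gap: 0.0003
```

Call:
move_arm --deltas '[{"jaw": -1,"x": 0.004,"y": 0,"z": 0,"turn": 0},{"jaw": -1,"x": 0,"y": 0,"z": 0,"turn": 0}]'

```text
t: 22.7
ee_pos: [0.4985, 0.0689, 0.0229]
tcp_rot: [-0.5, 0.498, 0.505, 0.497]
contact_force: [-16.4, -0.1, 70.2]
finger_gap: 0.0004
```

The force jumps, so the handle is on its stop. Now all the way back up.

Call:
move_arm --deltas '[{"jaw": -1,"x": -0.012,"y": 0,"z": 0,"turn": 0},{"jaw": -1,"x": -0.015,"y": 0,"z": 0,"turn": 0},{"jaw": -1,"x": -0.015,"y": 0,"z": 0,"turn": 0},{"jaw": -1,"x": -0.015,"y": 0,"z": 0,"turn": 0},{"jaw": -1,"x": -0.015,"y": 0,"z": 0,"turn": 0},{"jaw": -1,"x": -0.015,"y": 0,"z": 0,"turn": 0},{"jaw": -1,"x": -0.01,"y": 0,"z": 0,"turn": 0},{"jaw": -1,"x": 0,"y": 0,"z": 0,"turn": 0},{"jaw": -1,"x": 0,"y": 0,"z": 0,"turn": 0}]'

```text
t: 23.82
ee_pos: [0.501, 0.0689, 0.1144]
tcp_rot: [-0.503, 0.497, 0.503, 0.497]
contact_force: [-0.1, -0.1, -0.5]
finger_gap: 0.0003
```

```bash
python3 look.py side d15; python3 look.py scene s15; python3 - <<'E'
from h import *
import pickle
f=pickle.load(open("d15.pkl","rb"));A=cv2.resize(f["image"][140:230,270:350,::-1],None,fx=5,fy=5,interpolation=2)
f=pickle.load(open("s15.pkl","rb"));B=cv2.resize(f["image"][140:230,262:342,::-1],None,fx=5,fy=5,interpolation=2)
cv2.imwrite("pics/ds15.png",np.hstack([A,B]))
f=pickle.load(open("d15.pkl","rb"));A=cv2.resize(f["image"][160:200,305:339,::-1],None,fx=11.5,fy=11.5,interpolation=2)
f=pickle.load(open("s15.pkl","rb"));B=cv2.resize(f["image"][160:200,297:331,::-1],None,fx=11.5,fy=11.5,interpolation=2)
M=np.hstack([A,B]).astype(float);M=255*(M/255)**.6
cv2.imwrite("pics/ds15z.png",M.astype(np.uint8))
E
```

```text
23.875 [0.5009 0.0689 0.1142] [-0.5029  0.4973  0.5033  0.4965]
23.925 [0.501  0.0688 0.1142] [-0.5028  0.4973  0.5033  0.4965]
```

View pics/ds15.png

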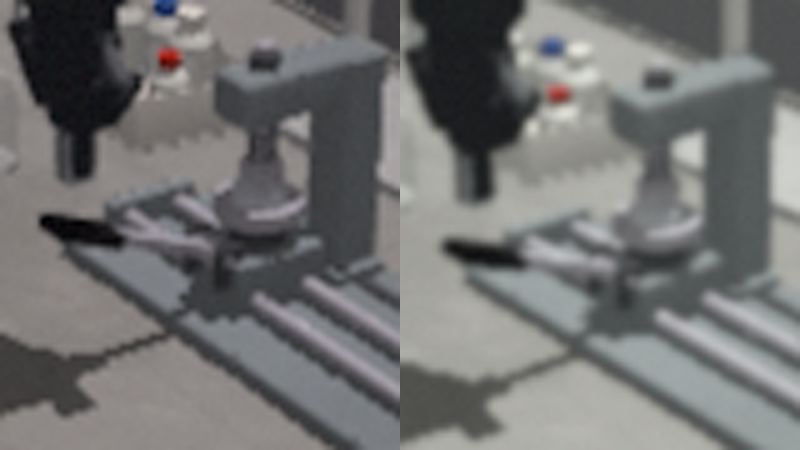

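View pics/ds15z.png

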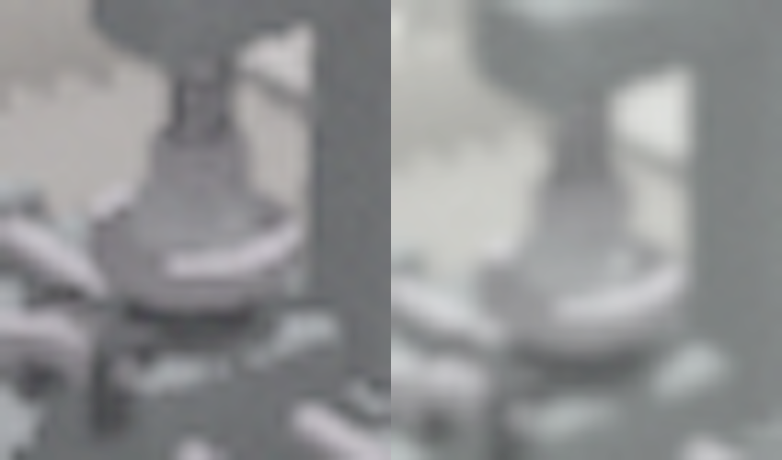

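Handle fully up and the jack unmoved. Second stroke, to be held.

Call:
move_arm --deltas '[{"jaw": -1,"x": 0.012,"y": 0,"z": 0,"turn": 0},{"jaw": -1,"x": 0.012,"y": 0,"z": 0,"turn": 0},{"jaw": -1,"x": 0.012,"y": 0,"z": 0,"turn": 0},{"jaw": -1,"x": 0.012,"y": 0,"z": 0,"turn": 0},{"jaw": -1,"x": 0.012,"y": 0,"z": 0,"turn": 0},{"jaw": -1,"x": 0.012,"y": 0,"z": 0,"turn": 0},{"jaw": -1,"x": 0.01,"y": 0,"z": 0,"turn": 0},{"jaw": -1,"x": 0.006,"y": 0,"z": 0,"turn": 0},{"jaw": -1,"x": 0.003,"y": 0,"z": 0,"turn": 0},{"jaw": -1,"x": 0,"y": 0,"z": 0,"turn": 0}]'

```text
t: 25.18
ee_pos: [0.4986, 0.0688, 0.0255]
tcp_rot: [-0.501, 0.498, 0.505, 0.496]
contact_force: [-9.0, -0.4, 33.4]
finger_gap: 0.0
```

Call:
move_arm --deltas '[{"jaw": -1,"x": 0.001,"y": 0,"z": 0,"turn": 0},{"jaw": -1,"x": 0,"y": 0,"z": 0,"turn": 0},{"jaw": -1,"x": 0,"y": 0,"z": 0,"turn": 0},{"jaw": -1,"x": 0,"y": 0,"z": 0,"turn": 0}]'

```text
t: 25.68
ee_pos: [0.4986, 0.0688, 0.0251]
tcp_rot: [-0.501, 0.498, 0.505, 0.496]
contact_force: [-9.6, -0.1, 38.0]
finger_gap: -0.0002
```

```bash
python3 look.py side d16; python3 look.py scene s16; python3 - <<'E'
from h import *
import pickle
f=pickle.load(open("d16.pkl","rb"));A=cv2.resize(f["image"][140:230,270:350,::-1],None,fx=5,fy=5,interpolation=2)
f=pickle.load(open("s16.pkl","rb"));B=cv2.resize(f["image"][140:230,262:342,::-1],None,fx=5,fy=5,interpolation=2)
cv2.imwrite("pics/ds16.png",np.hstack([A,B]))
E
```

```text
25.725 [0.4986 0.0688 0.0251] [-0.5011  0.4977  0.5046  0.4965]
25.775 [0.4986 0.0688 0.0251] [-0.5011  0.4978  0.5046  0.4965]
```

View pics/ds16.png

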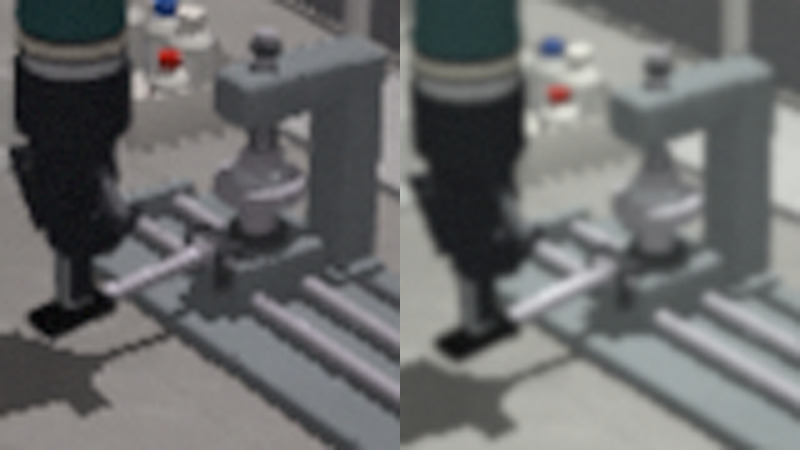

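View pics/s16.png

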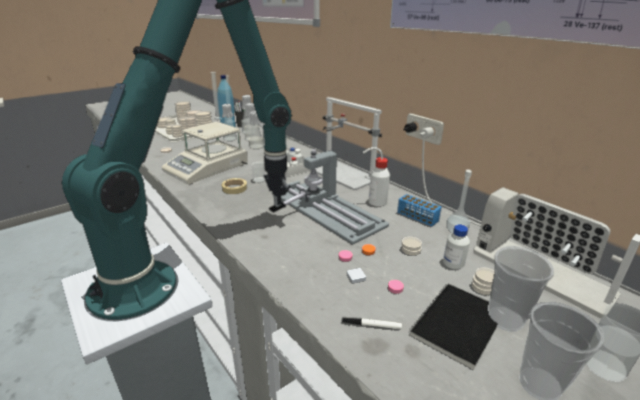

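The handle is down on its stop (38 N, against about 10 N needed), the spindle has visibly risen, and the bystanders haven't moved. I'll hand it in.

```bash
python3 -c "
from station import bot
print(bot.close_job()); print(bot.sense()['contact_force'],bot.sense()['t'])"
```

```text
the job is handed in; nothing more can be done
None
the job is handed in; nothing more can be done
```

The silver round blank is in the jack's cup, the jack is under the lift pad, and the shut fingers are holding the handle down on its stop. I handed the job in at about 25.8 s; no verdict comes back.

**What I did:** I set the blank in the cavity and let go, then slid the jack about 19 cm by pinching the raised paddle. One full pump followed, down to the stop and fully back up. Then I pressed the handle down again and held it.

**Last checks:**
- **Blank:** it lay flat and centred in the cup in all three cameras after I let go.
- **Pad lift:** the handle is on its stop at 38 N, well above the roughly 10 N needed. The spindle has visibly risen in both fixed views; I did not measure by how much.
- **Bystanders:** they look unmoved in the final scene picture.

**What failed or disagreed:**
- **First grasp:** it closed above the blank. The fingertips sat about 30 mm higher than the reported tool position, so I set heights from pictures and contact force after that.
- **Centring:** the fixed cameras put the saddle within about 0.7 mm of the pad axis. The wrist camera said about 1.2 mm too far towards +y. I left it there.
- **First down-stroke:** it briefly reached 70 N (about 72 N with the sideways part) at the fingers on the stop. That is below the 120 N wrist limit, and only the fingertips touched.

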